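# Set the cardamom mill to coarse and turn its burrs over once

### The arm

A 6-joint arm with a two-finger parallel gripper is mounted at the origin on the work surface. World frame = base frame: x ahead of the robot, y to its left, z up, the work surface at z = 0. Lengths are in m, angles in degrees, forces in N, time in s.
With the tool pointing down it reaches from about 0.4 to 0.825 m from the base axis. Payload 7 kg.
Tool frame: the origin (TCP) lies between the finger pads; the fingertips stand 19 mm ahead of it and the grasp point (between the pads) is the TCP (r.finger_overhang is the distance from the TCP to the fingertips, in m); z points along the fingers, y is the direction in which the jaws open and shut (so a half turn about z gives the same grasp; the last joint's range is limited). The gripper opens to 88 mm and grips with 3 to 60 N. Pads are 19 mm wide; open, the fingers measure 130 mm over their backs; the gripper's body (78 mm by 193 mm) begins 47 mm behind the grasp point.
Start: joints at [82.97, 20.546, 0.682, 0, -70.136, -16.507], TCP at [0.27, 0.619, 0.224] pointing down, gripper open.
Joint ranges: [-176.03, 176.03], [-82.01, 121.73], [-58.28, 71.71], [-173.87, 95.51], [-174.79, -0.11], [-173.66, 173.66]. Speed limits (degrees/s): [136.94, 136.94, 172.46, 180, 180, 180].

### API

Orientations are given as [roll, pitch, yaw] about the fixed x, y, z axes, in that order (R = Rz(yaw) Ry(pitch) Rx(roll)).
In Python, from plant import r, optics gives the robot as it stands. The module is installed in compiled form; this text tells all that it offers.
- The arm moves only by the tool step_arm, never from a script. Its argument "increments" is a list of rows, each an object of numbers: "tx", "ty", "tz": the shift along the world's x, y, z in mm; "ax", "ay", "az": the turn, a rotation vector about the world's x, y, z in degrees; "claw": the gripper command: -1 is shut, 1 is fully open, values between are in proportion. In form: [{"tx": .., "ty": .., "tz": .., "ax": .., "ay": .., "az": .., "claw": ..}, ...]. A call has 1 to 12 rows; each row shifts and turns the commanded pose from where the row before left it; what a row does not reach is not made up. A row lasts 1/10 s, in which the tool goes at most 50 mm and 8.59 degrees, less where a joint would pass 70% of its speed; a pose out of reach is approached as far as the arm can. A call with a gripper value outside its range is refused whole. The fingers move at their own pace and stop on an object; "newtons" is the grip in N (left out, the last holds). Time passes only in rows, so rows that do not move let the fingers close. It gives the time, the measured TCP pose, the force and the opening at its end, in the units of the state.
- r.get_state(): the state, without advancing time (a new reading comes with each control period).
- optics.capture(name): name is "side" or "top" or "wrist"; returns a dict with "image" (384x512x3 uint8, blue, green, red), "depth" (384x512 float32, m along the optical axis (not along the pixel's ray), 0 where there is no reading), "fx", "fy", "cx", "cy" (pixels), "R" (3x3) and "t" (3): a world point X has camera coordinates R X + t. Camera axes: x right, y down, z forward; pixel columns grow to the right and rows downward; lengths in m; the calibration is good to about 2 mm. A picture is of the moment at which its call begins.
- r.close_job(): hands the job in, once; it reports no verdict.
The state is a dict: "time_s": time; "joints": joint angles; "qd": joint speeds; "joint_torque": joint torques, N m; "tcp_pos": TCP position; "eef_rot": TCP orientation; "contact_force": force on the tool from outside, world axes, zero at the start; "moment": the same for the moment, N m; "gripper_width": finger opening in m.
Only numpy, scipy, OpenCV 4.12 (cv2) and the standard library are available. Lean on these libraries where they do the work, as an engineer would, in place of code of your own. Each camera call takes 0.05 s, during which the arm holds its last target. There are 200 camera calls.

### The job

The cardamom mill's burrs are to be cleared for a coarse grind: with one finger, push the mill's low setting lever round until its arm lies over the largest of the three round dots on the scale, and only then push the crank on top one full turn clockwise, seen from above, so that its knob is back where it began. Push lightly: do not grip or lift anything. Leave the lever on the largest dot and every other thing on the shelf standing where it is.

Things in the scene. Friction and masses are not known exactly. Their poses are not given: they have to be found in the camera images.
- mill: steel hand mill (sizes here in mm), 200 high in all, held fast to the shelf by a black rubber suction foot 132 wide; it does not move. Origin on the vertical mill shaft, at the shelf; z up; +x is its front, the middle of the setting scale. Upwards: catch cup 82 wide, round scale flange 148 wide with its top face 96 above the shelf, setting lever, hopper 86 wide (118 to 156 above the shelf), crank
- lever (a joint): setting lever under the hopper, angle about the shaft (rad): 0 = arm along the mill's +x, grows anticlockwise seen from above; -0.55 = over the smallest dot (fine), 0 = middle-sized dot (medium), +0.55 = largest dot (coarse); stops at -0.85 and +0.85. The arm is a flat bar 9 wide, 104.5 to 110.5 above the shelf, 108 long from the shaft
- lever_tab (a point): centre of the top of the lever's upright black finger tab: a round peg 16 in diameter, standing 104 from the mill shaft, from 104.5 to 134.5 above the shelf; pushed sideways with about 1 N it carries the lever round; the lever stays where it is left
- mark_coarse (a point): largest of the three dots on the scale flange (19 in diameter, 2.5 thick; 60 from the shaft), centre of its top
- mark_medium (a point): middle dot (13 in diameter), same radius, centre of its top
- mark_fine (a point): smallest dot (8 in diameter), same radius, centre of its top
- crank (a joint): crank on top of the mill, angle about the mill shaft in rad: grows clockwise seen from above; 0 = arm along the mill's -x; it turns freely through more than one turn both ways and stays where it is left; starts between -1.2 and 1.2. The arm is a flat bar 14 wide, 160 to 165 above the shelf. About 1.1 N at the knob turns it
- crank_knob (a point): centre of the top of the crank's upright wooden knob: round, 22 in diameter, 90 from the mill shaft, from 167 to 200 above the shelf
- tray: bystander: gold-tone aluminium tray, 240 x 280 x 22, loose, origin under its centre
- cup_a: bystander: small white handleless coffee cup, 60 wide, 52 high, standing loose on the tray, origin under its foot
- cup_b: bystander: a second such cup, standing loose on the shelf beside the mill, about 165 from its shaft
- date_bowl: bystander: closed crystal-style glass date bowl, 150 wide, 107 high with its lid knob, loose, origin under its centre
- trivet: bystander: round dark silicone trivet, 160 wide, 8 thick, loose, lying flat
- scoop: bystander: steel measuring scoop lying loose beside the mill, cup 46 wide, 26 high, flat handle 85 long
- brush: bystander: cleaning brush, 150 long, lying loose beside the mill
- jar: bystander: green glass jar with steel cap, 60 wide, 105 high, loose, beside the mill, about 155 from its shaft
- bowl_lid (a joint): bystander: hinged lid of the date bowl, 0 = closed, grows as it opens (rad)
Not all that is in view belongs to the job. Leave any pink or red look-alike of the mill alone.

How it is judged:
By the outcome, as a careful person would: the job done as asked, in the order asked, and still so for the second after the job is handed in, with the robot touching nothing.
It also fails if it takes over 64 s, if anything falls off the work surface, if the arm or the gripper's body presses on something with over 40 N, if the wrist force passes 120 N, or if a joint passes its speed limit or range.

## Working session

There is one attempt and no reset: what is moved stays moved. The work goes in short steps, Python scripts to look and compute and a tool call to move; the robot and the scene stay as the last step left them, time stands still between calls to the robot, and variables do not carry over. Pictures are saved under pics/ and viewed, about 8 in all and at most 12, crops included, and the job is handed in when it is done.

Besides the shell and the picture viewer there is one more tool, called as name([rows], argument=value, ...), one row to a line, values as JSON. step_arm: Moves the arm, as the interface text tells. Its arguments: {"type":"object","properties":{"increments":{"type":"array","items":{"type":"object","properties":{"tx":{"type":"number"},"ty":{"type":"number"},"tz":{"type":"number"},"ax":{"type":"number"},"ay":{"type":"number"},"az":{"type":"number"},"claw":{"type":"number"}}}},"newtons":{"type":"number"}},"required":["increments"]}

```bash
mkdir -p pics
cat > h.py <<'E'
import numpy as np, cv2
from plant import r, optics
def cap(n,tag):
    c=optics.capture(n); cv2.imwrite(f'pics/{tag}.png',c['image']); np.savez(f'pics/{tag}.npz',**c); return c
def load(tag): return dict(np.load(f'pics/{tag}.npz'))
def plane(c,u,v,z):
    R,t=c['R'],c['t']; o=-R.T@t; d=R.T@np.array([(u-c['cx'])/c['fx'],(v-c['cy'])/c['fy'],1.]); return o+d*(z-o[2])/d[2]
def cloud(c):
    v,u=np.mgrid[:384,:512]; Z=c['depth']; P=np.stack([(u-c['cx'])/c['fx']*Z,(v-c['cy'])/c['fy']*Z,Z],-1); return (P-c['t'])@c['R']
def proj(c,X):
    p=c['R']@np.asarray(X)+c['t']; return np.array([c['fx']*p[0]/p[2]+c['cx'],c['fy']*p[1]/p[2]+c['cy']])
E
python3 - <<'E'
from h import *
a=cap('top','top0');b=cap('side','side0')
for c in (a,b): print(-c['R'].T@c['t'],c['fx'])
cv2.imwrite('pics/both0.png',cv2.resize(np.vstack([a['image'],b['image']]),None,fx=.78,fy=.78))
s=r.get_state();print(s['tcp_pos'],s['eef_rot'],s['gripper_width'],s['time_s'])
E
```

```text
[ 0.18233317 -0.03268823  1.76513709] 441.63777835935934
[ 0.35542373 -1.08402698  0.89538866] 391.87321111875207
[0.26939257 0.61843085 0.22340441] [ 1.79913865e+02 -9.83076001e-03 -2.35390076e+01] 0.08728711581684409 0.1
```

View pics/top0.png

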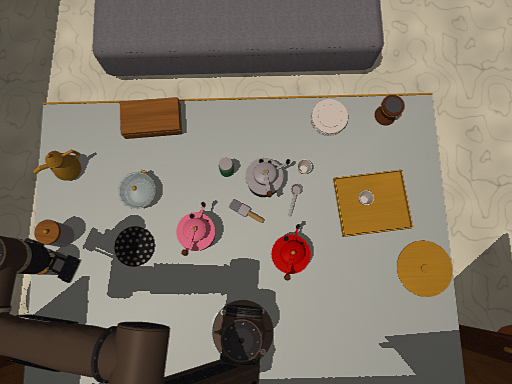

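View pics/side0.png

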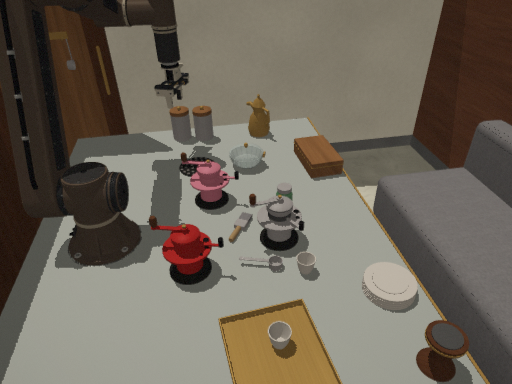

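Top view: the steel mill is at about (266,177), with the crank knob low in the image near (268,195) and the tab near (289,162). The pink (196,230) and red (291,253) mills are decoys. I'll zoom in on the steel mill and compute points.

Run:
```python
from h import *
a=load('top0');b=load('side0')
P=cloud(a)
i1=cv2.resize(a['image'][145:215,225:325],None,fx=6,fy=6,interpolation=cv2.INTER_CUBIC)
i2=cv2.resize(b['image'][175:275,230:330],None,fx=4.2,fy=4.2,interpolation=cv2.INTER_CUBIC)
cv2.imwrite('pics/zoom.png',np.vstack([i1,cv2.copyMakeBorder(i2,0,0,0,180,cv2.BORDER_CONSTANT)])[:, :600])
cv2.imwrite('pics/zoom.png',cv2.resize(cv2.imread('pics/zoom.png'),None,fx=.71,fy=.71))
for u,v in [(266,177),(268,194),(289,162),(305,167),(226,167)]: print(u,v,P[v,u].round(3))
# height-sliced clusters near mill
for lo,hi in [(.19,.21),(.125,.16),(.09,.1),(.12,.138)]:
  m=(P[...,2]>lo)&(P[...,2]<hi); m[:145]=0;m[215:]=0;m[:,:225]=0;m[:,325:]=0
  n,l,s,ce=cv2.connectedComponentsWithStats(m.astype(np.uint8))
  for k in range(1,n):
    if s[k,4]>3: print(lo,s[k,4],ce[k].round(1),P[l==k].mean(0).round(3))
```

```text
266 177 [ 0.567 -0.105  0.16 ]
268 194 [ 0.494 -0.108  0.199]
289 162 [ 0.63  -0.196  0.134]
305 167 [ 0.641 -0.273  0.009]
226 167 [0.624 0.046 0.106]
0.19 28 [269.4 193.2] [ 0.497 -0.114  0.199]
0.125 13 [288.  160.7] [ 0.635 -0.192  0.136]
0.125 323 [264.3 172.6] [ 0.587 -0.099  0.151]
0.09 334 [257.5 175.7] [ 0.589 -0.075  0.096]
0.09 8 [229.8 167.8] [0.623 0.032 0.096]
0.09 147 [276.6 180.7] [ 0.567 -0.149  0.096]
0.12 13 [287.5 161.1] [ 0.634 -0.191  0.131]
0.12 4 [262.5 184. ] [ 0.547 -0.092  0.132]
```

View pics/zoom.png

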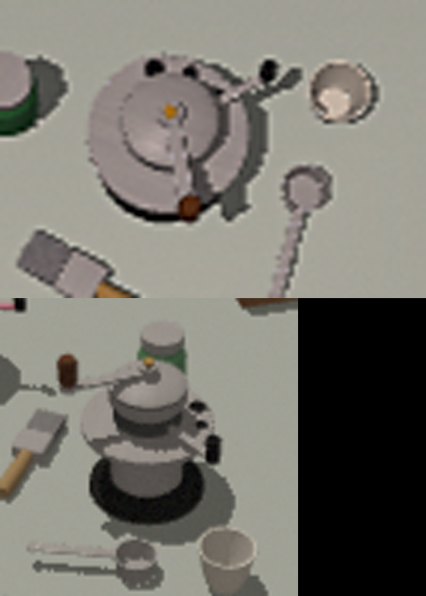

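Run:
```python
from h import *
a=load('top0');b=load('side0')
P=cloud(a)
m=(np.abs(P[...,2]-.096)<.004); m[:145]=0;m[215:]=0;m[:,:240]=0;m[:,290:]=0
pts=P[m][:,:2]; h=cv2.convexHull(pts.astype(np.float32)); print('flange',cv2.minEnclosingCircle(h))
# hopper rim points
m=(P[...,2]>.118)&(P[...,2]<.158)&(np.hypot(P[...,0]-.58,P[...,1]+.105)<.055)
print('hopper',cv2.minEnclosingCircle(P[m][:,:2].astype(np.float32)))
for nm,c,(x0,x1,y0,y1) in [('top',a,(240,300,150,200)),('side',b,(240,310,180,245))]:
  hsv=cv2.cvtColor(c['image'],cv2.COLOR_BGR2HSV)
  roi=np.zeros((384,512),bool);roi[y0:y1,x0:x1]=1
  for t,mm in [('dark',(hsv[...,2]<55)),('brown',(hsv[...,1]>130)&(hsv[...,2]<130)&(hsv[...,2]>20)),('gold',(hsv[...,1]>130)&(hsv[...,2]>=130))]:
    n,l,s,ce=cv2.connectedComponentsWithStats((mm&roi).astype(np.uint8))
    for k in range(1,n):
      if s[k,4]>=4:
        u,v=ce[k]; q=P[l==k] if nm=='top' else cloud(c)[l==k]
        print(nm,t,s[k,4],ce[k].round(1),'depth',np.median(q,0).round(3),'z098',plane(c,u,v,.0985)[:2].round(4),'z134',plane(c,u,v,.1345)[:2].round(4),'z200',plane(c,u,v,.2)[:2].round(4))
```

```text
flange ((0.5875591039657593, -0.10031457990407944), 0.07464388012886047)
hopper ((0.5776861310005188, -0.10411067306995392), 0.052787501364946365)
top dark 11 [260.5 160.4] depth [ 0.65  -0.087  0.097] z098 [ 0.6491 -0.0884] z134 [ 0.639  -0.0872] z200 [ 0.6207 -0.085 ]
top dark 15 [287.5 161.3] depth [ 0.633 -0.191  0.134] z098 [ 0.6426 -0.1938] z134 [ 0.6327 -0.1903] z200 [ 0.6146 -0.184 ]
top dark 6 [269.  161.5] depth [ 0.644 -0.122  0.102] z098 [ 0.6436 -0.1217] z134 [ 0.6337 -0.1197] z200 [ 0.6155 -0.1162]
top dark 6 [261.5 183.7] depth [ 0.547 -0.088  0.132] z098 [ 0.5557 -0.0896] z134 [ 0.5476 -0.0883] z200 [ 0.533  -0.0861]
top dark 44 [262.8 194.1] depth [ 0.529 -0.095  0.009] z098 [ 0.5145 -0.093 ] z134 [ 0.5073 -0.0917] z200 [ 0.4943 -0.0894]
top brown 26 [269.  193.3] depth [ 0.497 -0.112  0.199] z098 [ 0.5168 -0.1172] z134 [ 0.5096 -0.1154] z200 [ 0.4964 -0.112 ]
top gold 6 [264.5 171. ] depth [ 0.587 -0.1    0.175] z098 [ 0.6059 -0.1028] z134 [ 0.5967 -0.1013] z200 [ 0.5801 -0.0986]
side dark 36 [252.1 200.3] depth [ 0.497 -0.123  0.184] z098 [ 0.5142 -0.009 ] z134 [ 0
[... 212 characters left out ...]
0.109] z098 [ 0.5815 -0.1177] z134 [ 0.5713 -0.1613] z200 [ 0.5527 -0.2408]
side dark 6 [296.7 216.8] depth [ 0.642 -0.125  0.097] z098 [ 0.641  -0.1262] z134 [ 0.6281 -0.1694] z200 [ 0.6047 -0.2482]
side dark 39 [300.8 225. ] depth [ 0.634 -0.199  0.126] z098 [ 0.6434 -0.1684] z134 [ 0.6303 -0.2097] z200 [ 0.6067 -0.285 ]
side dark 306 [278.7 238.8] depth [ 0.577 -0.129  0.012] z098 [ 0.5609 -0.2184] z134 [ 0.5516 -0.2575] z200 [ 0.5347 -0.3286]
side brown 45 [252.  198.6] depth [ 0.497 -0.122  0.19 ] z098 [0.5153 0.0013] z134 [ 0.5081 -0.0478] z200 [ 0.495 -0.137]
side gold 5 [279.2 195.6] depth [ 0.587 -0.102  0.173] z098 [6.115e-01 1.000e-04] z134 [ 0.5999 -0.0488] z200 [ 0.5789 -0.138 ]
```

step_arm([
  {"tz": 40,"claw": -1},
  {"tz": 40,"claw": -1},
  {"tx": 16,"ty": -41,"az": -2,"claw": -1},
  {"tx": 16,"ty": -41,"az": -2,"claw": -1},
  {"tx": 16,"ty": -41,"az": -2,"claw": -1},
  {"tx": 16,"ty": -41,"az": -2,"claw": -1},
  {"tx": 16,"ty": -41,"az": -2,"claw": -1},
  {"tx": 16,"ty": -41,"az": -2,"claw": -1},
  {"tx": 16,"ty": -41,"az": -2,"claw": -1},
  {"tx": 16,"ty": -41,"az": -2,"claw": -1},
  {"tx": 16,"ty": -41,"az": -2,"claw": -1},
  {"tx": 16,"ty": -41,"az": -2,"claw": -1},
], newtons=5)

```text
$.increments[0]: bad value
```

step_arm([
  {"tx": 16,"ty": -41,"az": -2,"claw": -1},
  {"tx": 16,"ty": -41,"az": -2,"claw": -1},
  {"tx": 16,"ty": -41,"az": -2,"claw": -1},
  {"tx": 16,"ty": -41,"az": -2,"claw": -1},
  {"tx": 16,"ty": -41,"az": -2,"claw": -1},
  {"tx": 16,"ty": -41,"az": -2,"claw": -1},
  {"tx": 16,"ty": -41,"az": -2,"claw": -1},
  {"tx": 16,"ty": -41,"az": -2,"claw": -1},
  {"tx": 16,"ty": -41,"az": -2,"claw": -1},
  {"tx": 16,"ty": -41,"az": -2,"claw": -1},
  {"claw": -1},
  {"claw": -1},
])

```text
$.increments[0]: bad value
```

step_arm([
  {"tx": 0,"ty": 0,"tz": 40,"ax": 0,"ay": 0,"az": 0,"claw": -1},
  {"tx": 0,"ty": 0,"tz": 40,"ax": 0,"ay": 0,"az": 0,"claw": -1},
], newtons=5)

```text
time_s: 0.3
tcp_pos: [0.2694, 0.6179, 0.3034]
eef_rot: [179.8, -0.1, -23.5]
contact_force: [0.5, 1.0, 0.8]
gripper_width: 0.0766
```

step_arm([
  {"tx": 16,"ty": -41,"tz": 0,"ax": 0,"ay": 0,"az": -2,"claw": -1},
  {"tx": 16,"ty": -41,"tz": 0,"ax": 0,"ay": 0,"az": -2,"claw": -1},
  {"tx": 16,"ty": -41,"tz": 0,"ax": 0,"ay": 0,"az": -2,"claw": -1},
  {"tx": 16,"ty": -41,"tz": 0,"ax": 0,"ay": 0,"az": -2,"claw": -1},
  {"tx": 16,"ty": -41,"tz": 0,"ax": 0,"ay": 0,"az": -2,"claw": -1},
  {"tx": 16,"ty": -41,"tz": 0,"ax": 0,"ay": 0,"az": -2,"claw": -1},
  {"tx": 16,"ty": -41,"tz": 0,"ax": 0,"ay": 0,"az": -2,"claw": -1},
  {"tx": 16,"ty": -41,"tz": 0,"ax": 0,"ay": 0,"az": -2,"claw": -1},
  {"tx": 16,"ty": -41,"tz": 0,"ax": 0,"ay": 0,"az": -2,"claw": -1},
  {"tx": 16,"ty": -41,"tz": 0,"ax": 0,"ay": 0,"az": -2,"claw": -1},
])

```text
time_s: 1.3
tcp_pos: [0.4296, 0.207, 0.3042]
eef_rot: [-180.0, 0.0, -43.6]
contact_force: [0.6, 0.1, 1.0]
gripper_width: 0.0014
```

step_arm([
  {"tx": 16,"ty": -41,"tz": 0,"ax": 0,"ay": 0,"az": -2,"claw": -1},
  {"tx": 16,"ty": -41,"tz": 0,"ax": 0,"ay": 0,"az": -2,"claw": -1},
  {"tx": 16,"ty": -41,"tz": 0,"ax": 0,"ay": 0,"az": -2,"claw": -1},
  {"tx": 16,"ty": -41,"tz": 0,"ax": 0,"ay": 0,"az": -2,"claw": -1},
  {"tx": 16,"ty": -41,"tz": 0,"ax": 0,"ay": 0,"az": -2,"claw": -1},
  {"tx": 16,"ty": -41,"tz": 0,"ax": 0,"ay": 0,"az": -2,"claw": -1},
  {"tx": 16,"ty": -41,"tz": 0,"ax": 0,"ay": 0,"az": -2,"claw": -1},
  {"tx": 16,"ty": -41,"tz": 0,"ax": 0,"ay": 0,"az": -2,"claw": -1},
  {"tx": 16,"ty": -41,"tz": 0,"ax": 0,"ay": 0,"az": -2,"claw": -1},
  {"tx": 16,"ty": -41,"tz": 0,"ax": 0,"ay": 0,"az": -2,"claw": -1},
  {"tx": 0,"ty": 0,"tz": 0,"ax": 0,"ay": 0,"az": 0,"claw": -1},
])

```text
time_s: 2.4
tcp_pos: [0.5901, -0.2054, 0.3023]
eef_rot: [179.8, 0.0, -63.8]
contact_force: [0.0, 0.1, -1.5]
gripper_width: 0.0002
```

Run:
```python
from h import *
c=cap('wrist','w1'); print(-c['R'].T@c['t'],r.get_state()['tcp_pos'])
```

```text
[ 0.62090542 -0.26893018  0.46263976] [ 0.58950751 -0.2034885   0.30249521]
```

View pics/w1.png

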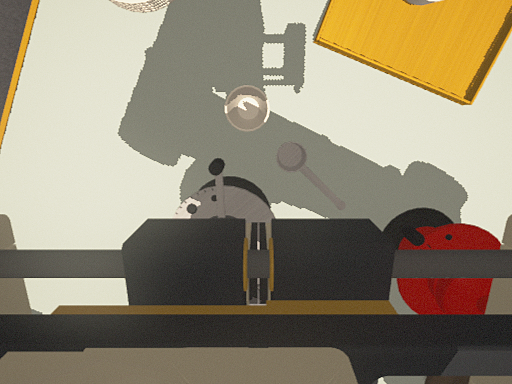

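The wrist view shows the tab at about (217,167), a dot at (192,209) and the small dot beside the arm at (214,198). I'll compute world positions from these and the push waypoints.

Run:
```python
from h import *
c=load('w1');C=np.array([.5875,-.1005])
v=cv2.cvtColor(c['image'],cv2.COLOR_BGR2HSV)[...,2]
m=(v<50);m[:150]=0;m[214:]=0;m[:,:170]=0;m[:,240:]=0
n,l,s,ce=cv2.connectedComponentsWithStats(m.astype(np.uint8));P=cloud(c)
for k in range(1,n):
  if s[k,4]>5: print(s[k],ce[k].round(1),np.median(P[l==k],0).round(4),[plane(c,*ce[k],z)[:2].round(4) for z in (.0985,.1345)])
q=P[(np.abs(P[...,2]-.1345)<.003)]; q=q[np.hypot(*(q[:,:2]-[.633,-.19]).T)<.02]; print('tabtop',q.mean(0),np.degrees(np.arctan2(*(q.mean(0)[:2]-C)[::-1])))
def tab(off,ths):
  p=None
  for th in ths:
    a=np.radians(th);x=C+.104*np.array([np.cos(a),np.sin(a)])-off*np.array([-np.sin(a),np.cos(a)])
    print(th,x.round(4),'' if p is None else ((x-p)*1000).round(1));p=x
tab(.045,[-63]);tab(.029,np.arange(-63,12,4))
```

```text
[209 159  15  16 105] [217.4 165.7] [ 0.6328 -0.1944  0.1333] [array([ 0.6343, -0.1857]), array([ 0.633, -0.194])]
[226 177  14   5  31] [232.9 178.5] [ 0.6074 -0.157   0.0081] [array([ 0.6105, -0.1795]), array([ 0.6115, -0.1883])]
[224 179   4   6   9] [224.7 182.3] [ 0.6174 -0.1467  0.0124] [array([ 0.6177, -0.1705]), array([ 0.618 , -0.1802])]
tabtop [ 0.63493832 -0.19002289  0.13427174] -62.08081665989206
-63 [ 0.5946 -0.2136] 
-63 [ 0.6089 -0.2063] 
-59 [ 0.6162 -0.2046] [7.3 1.7]
-55 [ 0.6234 -0.2023] [7.2 2.3]
-51 [ 0.6304 -0.1996] [7.  2.8]
-47 [ 0.6372 -0.1963] [6.8 3.2]
-43 [ 0.6438 -0.1926] [6.6 3.7]
-39 [ 0.6501 -0.1885] [6.3 4.2]
-35 [ 0.6561 -0.1839] [6.  4.6]
-31 [ 0.6617 -0.1789] [5.7 5. ]
-27 [ 0.667  -0.1736] [5.3 5.4]
-23 [ 0.6719 -0.1678] [4.9 5.7]
-19 [ 0.6764 -0.1618] [4.5 6.1]
-15 [ 0.6805 -0.1554] [4.1 6.4]
-11 [ 0.6841 -0.1488] [3.6 6.6]
-7 [ 0.6872 -0.142 ] [3.1 6.9]
-3 [ 0.6898 -0.1349] [2.6 7.1]
1 [ 0.692  -0.1277] [2.2 7.2]
5 [ 0.6936 -0.1203] [1.6 7.4]
9 [ 0.6948 -0.1129] [1.1 7.5]
```

step_arm([
  {"tx": 5,"ty": -9,"tz": -20,"ax": 0,"ay": 0,"az": 0,"claw": -1},
  {"tx": 0,"ty": 0,"tz": -30,"ax": 0,"ay": 0,"az": 0,"claw": -1},
  {"tx": 0,"ty": 0,"tz": -30,"ax": 0,"ay": 0,"az": 0,"claw": -1},
  {"tx": 0,"ty": 0,"tz": -30,"ax": 0,"ay": 0,"az": 0,"claw": -1},
  {"tx": 0,"ty": 0,"tz": -25,"ax": 0,"ay": 0,"az": 0,"claw": -1},
  {"tx": 0,"ty": 0,"tz": -20,"ax": 0,"ay": 0,"az": 0,"claw": -1},
  {"tx": 0,"ty": 0,"tz": -12,"ax": 0,"ay": 0,"az": 0,"claw": -1},
  {"tx": 0,"ty": 0,"tz": 0,"ax": 0,"ay": 0,"az": 0,"claw": -1},
])

```text
time_s: 3.25
tcp_pos: [0.5935, -0.2094, 0.1357]
eef_rot: [179.9, 0.1, -63.5]
contact_force: [-0.4, -0.1, -0.0]
gripper_width: 0.0006
```

step_arm([
  {"tx": 7,"ty": 2,"tz": 0,"ax": 0,"ay": 0,"az": 0,"claw": -1},
  {"tx": 7.5,"ty": 2.3,"tz": 0,"ax": 0,"ay": 0,"az": 0,"claw": -1},
  {"tx": 7.3,"ty": 1.7,"tz": 0,"ax": 0,"ay": 0,"az": 4,"claw": -1},
  {"tx": 7.2,"ty": 2.3,"tz": 0,"ax": 0,"ay": 0,"az": 4,"claw": -1},
  {"tx": 7,"ty": 2.8,"tz": 0,"ax": 0,"ay": 0,"az": 4,"claw": -1},
  {"tx": 6.8,"ty": 3.2,"tz": 0,"ax": 0,"ay": 0,"az": 4,"claw": -1},
  {"tx": 6.6,"ty": 3.7,"tz": 0,"ax": 0,"ay": 0,"az": 4,"claw": -1},
  {"tx": 6.3,"ty": 4.2,"tz": 0,"ax": 0,"ay": 0,"az": 4,"claw": -1},
  {"tx": 6,"ty": 4.6,"tz": 0,"ax": 0,"ay": 0,"az": 4,"claw": -1},
  {"tx": 5.7,"ty": 5,"tz": 0,"ax": 0,"ay": 0,"az": 4,"claw": -1},
  {"tx": 5.3,"ty": 5.4,"tz": 0,"ax": 0,"ay": 0,"az": 4,"claw": -1},
  {"tx": 4.9,"ty": 5.7,"tz": 0,"ax": 0,"ay": 0,"az": 4,"claw": -1},
])

```text
time_s: 4.45
tcp_pos: [0.6737, -0.1669, 0.1385]
eef_rot: [-180.0, -0.1, -23.4]
contact_force: [0.3, 0.5, -0.7]
gripper_width: 0.0005
```

Run:
```python
from h import *
c=cap('wrist','w2');b=cap('side','s2')
cv2.imwrite('pics/v2.png',np.vstack([cv2.resize(c['image'],None,fx=.6,fy=.6),cv2.resize(b['image'][165:265,230:330],(307,307))]))
print(r.get_state()['tcp_pos'],r.get_state()['contact_force'])
```

```text
[ 0.6737382  -0.16650715  0.13820608] [ 0.10062843 -0.05579972  0.70739705]
```

View pics/v2.png

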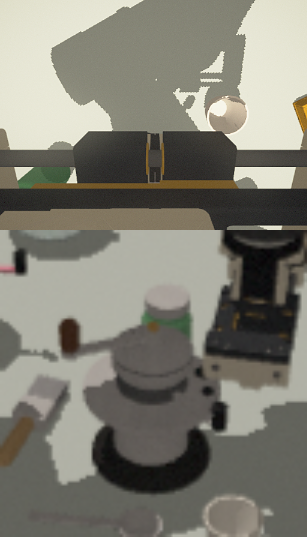

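Run:
```python
from h import *
b=load('s2');c=load('w2')
for X in [(.6737,-.1667,.138),(.6737,-.1667,.119),(.6737,-.1667,.185),(.633,-.19,.134)]: print(proj(b,X).round(1),proj(c,X).round(1))
s=r.get_state();print({k:np.round(s[k],3) for k in s})
a=cap('top','t2')
cv2.imwrite('pics/v3.png',np.hstack([cv2.resize(b['image'][130:280,220:370],(400,400)),cv2.resize(a['image'][130:220,220:310],(400,400))]))
```

```text
[310.7 213.6] [257.7 234.1]
[310.4 218.4] [257.7 222.1]
[311.7 201.5] [257.5 278.5]
[299.9 220.9] [318.8 273.9]
{'time_s': np.float64(4.55), 'joints': array([ 2.1680e+00,  2.5579e+01, -3.1630e+00,  1.3000e-02, -6.1151e+01,
        6.4404e+01]), 'qd': array([-0.63 , -0.396, -0.918,  0.064,  0.066, -4.075]), 'joint_torque': array([  0.288, -62.639,  27.576,   6.446,   0.076,   0.902]), 'tcp_pos': array([ 0.674, -0.167,  0.138]), 'eef_rot': array([-1.79964e+02, -1.02000e-01, -2.34220e+01]), 'contact_force': array([ 0.101, -0.056,  0.707]), 'moment': array([-0.003, -0.019,  0.043]), 'gripper_width': np.float64(0.001)}
```

View pics/v3.png

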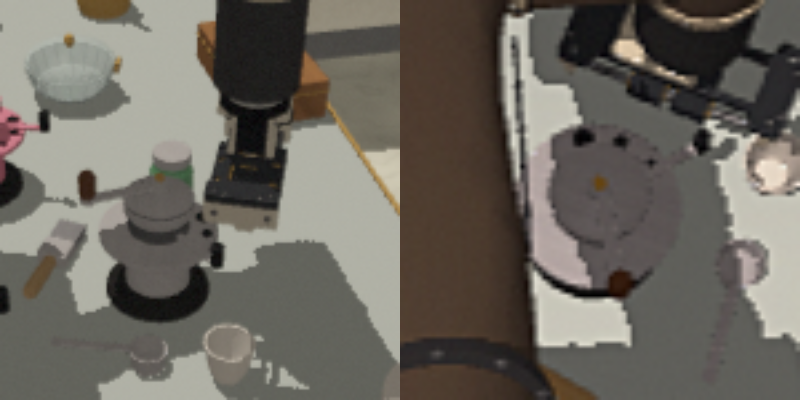

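Run:
```python
from h import *
b=load('s2');P=cloud(b)
for v in range(190,226,3): print(v,[tuple((P[v,u]*1000).round().astype(int)) for u in (298,303,308,313,318,323)])
a=load('t2');Q=cloud(a)
m=(Q[...,2]>.125)&(Q[...,2]<.14);m[:150]=0;m[180:]=0;m[:,:270]=0;m[:,310:]=0
print(Q[m].mean(0),m.sum())
```

```text
190 [(np.int64(727), np.int64(162), np.int64(-4)), (np.int64(645), np.int64(-162), np.int64(228)), (np.int64(653), np.int64(-185), np.int64(243)), (np.int64(667), np.int64(-190), np.int64(244)), (np.int64(681), np.int64(-194), np.int64(245)), (np.int64(702), np.int64(-176), np.int64(230))]
193 [(np.int64(721), np.int64(141), np.int64(-3)), (np.int64(642), np.int64(-175), np.int64(226)), (np.int64(656), np.int64(-179), np.int64(227)), (np.int64(670), np.int64(-182), np.int64(228)), (np.int64(684), np.int64(-187), np.int64(229)), (np.int64(699), np.int64(-188), np.int64(228))]
196 [(np.int64(717), np.int64(124), np.int64(-5)), (np.int64(630), np.int64(-216), np.int64(246)), (np.int64(651), np.int64(-196), np.int64(229)), (np.int64(665), np.int64(-200), np.int64(230)), (np.int64(680), np.int64(-200), np.int64(228)), (np.int64(695), np.int64(-201), np.int64(226))]
199 [(np.int64(612), np.int64(-226), np.int64(245)), (np.int64(626), np.int64(-228), np.int64(244)), (np.int64(639), np.int64(-235), np.int64(248)), (np.int64(653), np.int64(-235), np.int64(246)), (np.int64(666), np.int64(-239)
[... 1713 characters left out ...]
)), (np.int64(752), np.int64(-23), np.int64(0)), (np.int64(771), np.int64(-24), np.int64(-3))]
220 [(np.int64(642), np.int64(-139), np.int64(95)), (np.int64(695), np.int64(-28), np.int64(-2)), (np.int64(711), np.int64(-34), np.int64(0)), (np.int64(730), np.int64(-36), np.int64(-1)), (np.int64(747), np.int64(-39), np.int64(-1)), (np.int64(766), np.int64(-39), np.int64(-4))]
223 [(np.int64(639), np.int64(-152), np.int64(94)), (np.int64(640), np.int64(-201), np.int64(134)), (np.int64(708), np.int64(-45), np.int64(-4)), (np.int64(726), np.int64(-49), np.int64(-3)), (np.int64(743), np.int64(-53), np.int64(-3)), (np.int64(760), np.int64(-58), np.int64(-2))]
[ 0.63078763 -0.18806436  0.13234213] 13
```

Run:
```python
from h import *
print(r.finger_overhang, [x for x in dir(r) if x[0]!='_'])
c=load('w2');P=cloud(c)
q=P[:60].reshape(-1,3);print('floor',np.median(q[:,2]))
for v in range(205,300,6): print(v,[tuple((P[v,u]*1000).round().astype(int).tolist()) for u in (245,258,270)])
print(c['depth'][222:228,250:268:3].round(3))
```

```text
0.019 ['Unreachable', 'close_job', 'finger_overhang', 'get_state']
floor -9.114846109417052e-06
205 [(654, -144, 0), (649, -156, 0), (643, -167, -1)]
211 [(648, -141, -1), (642, -153, -1), (638, -165, 1)]
217 [(642, -138, 0), (637, -151, 0), (631, -162, -1)]
223 [(686, -164, 146), (630, -148, 0), (680, -177, 146)]
229 [(685, -165, 154), (627, -147, 8), (680, -177, 155)]
235 [(685, -165, 161), (622, -144, 10), (680, -176, 161)]
241 [(707, -177, 222), (618, -143, 15), (704, -184, 221)]
247 [(706, -177, 224), (612, -140, 17), (703, -183, 223)]
253 [(705, -177, 226), (702, -179, 221), (702, -183, 226)]
259 [(703, -176, 226), (701, -179, 224), (701, -182, 226)]
265 [(703, -176, 228), (699, -178, 224), (700, -182, 228)]
271 [(701, -175, 228), (697, -177, 224), (699, -181, 228)]
277 [(699, -174, 227), (695, -176, 222), (697, -180, 228)]
283 [(697, -173, 227), (622, -144, 99), (695, -180, 228)]
289 [(695, -172, 226), (615, -142, 96), (692, -179, 226)]
295 [(686, -168, 215), (611, -140, 97), (683, -175, 215)]
[[0.318 0.169 0.169 0.168 0.169 0.319]
 [0.163 0.167 0.167 0.168 0.168 0.162]
 [0.162 0.165 0.166 0.165 0.165 0.162]
 [0.16  0.164 0.165 0.164 0.164 0.162]
 [0.161 0.163 0.164 0.163 0.163 0.162]
 [0.162 0.162 0.162 0.161 0.161 0.161]]
```

Run:
```python
from h import *
for t in ('w1','w2'):
  c=load(t);P=cloud(c);T=np.array([.6737,-.1667,.138]) if t=='w2' else np.array([.590,-.2045,.3025])
  cc=c['R']@T+c['t'];print(t,'cam z axis',c['R'][2].round(3),'tcp in cam',cc.round(4), 'pix',proj(c,T).round())
  m=(c['depth']>.1)&(c['depth']<.185);m[:,:235]=0;m[:,285:]=0
  vs=np.where(m.any(1))[0];print(vs.min(),vs.max())
  for v in range(vs.min(),vs.min()+10,2):
    us=np.where(m[v])[0];print(v,us.min(),us.max(),[((P[v,u]-T)*1000).round().astype(int).tolist() for u in us[::5]])
c=load('w2');cv2.imwrite('pics/v4.png',cv2.resize(c['image'][200:320,200:320],(480,480),interpolation=cv2.INTER_NEAREST))
```

```text
w1 cam z axis [-0.12   0.238 -0.964] tcp in cam [-0.0011  0.0262  0.1734] pix [256. 236.]
222 304
222 251 264 [[7, -7, 2], [4, -9, 2], [1, -10, 2]]
224 245 270 [[10, -8, 10], [8, -8, 8], [5, -9, 6], [1, -10, 5], [0, -13, 10]]
226 245 270 [[10, -7, 11], [7, -8, 10], [5, -8, 7], [1, -10, 8], [0, -12, 11]]
228 245 270 [[10, -7, 14], [7, -7, 9], [4, -8, 9], [1, -10, 11], [0, -13, 15]]
230 245 270 [[10, -8, 18], [6, -6, 9], [5, -8, 13], [2, -10, 14], [0, -13, 19]]
w2 cam z axis [-0.241  0.105 -0.965] tcp in cam [-0.0002  0.025   0.1738] pix [258. 234.]
222 304
222 251 264 [[9, 0, 3], [8, -3, 3], [7, -6, 3]]
224 245 270 [[12, 2, 9], [11, 0, 10], [8, -2, 5], [7, -6, 7], [7, -9, 9]]
226 245 270 [[12, 2, 13], [10, 0, 10], [8, -2, 9], [7, -6, 9], [7, -9, 13]]
228 245 270 [[12, 2, 16], [9, 1, 11], [8, -2, 11], [7, -6, 12], [7, -8, 15]]
230 245 270 [[12, 2, 18], [8, 1, 11], [8, -2, 14], [7, -6, 15], [7, -8, 18]]
```

View pics/v4.png

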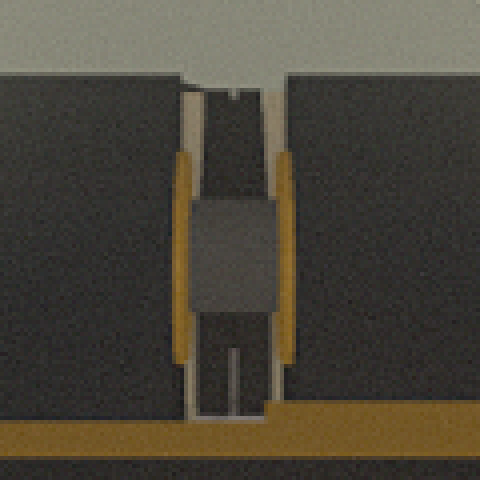

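Run:
```python
from h import *
from scipy.spatial.transform import Rotation as R
c=load('w1');P=cloud(c);T=np.array([.590,-.2045,.3025])
M=R.from_euler('xyz',[180,0,-63.6],degrees=True).as_matrix()
Q=(P-T)@M*1000
m=(c['depth']>.05)&(c['depth']<.26)
for lo in range(-110,110,10):
  k=m&(Q[...,1]>=lo)&(Q[...,1]<lo+10)
  if k.sum(): 
    q=Q[k]; i=q[:,2].argmax(); print(lo,k.sum(),'tip',q[i].round(),'p99 z',np.percentile(q[:,2],99).round(),'x range',q[:,0].min().round(),q[:,0].max().round())
```

```text
-90 362 tip [ 27. -81. -67.] p99 z -67.0 x range 2.0 39.0
-80 1189 tip [ 34. -80. -68.] p99 z -68.0 x range 1.0 40.0
-70 991 tip [ 31. -69. -79.] p99 z -80.0 x range 25.0 33.0
-60 1723 tip [ 31. -55. -79.] p99 z -81.0 x range 22.0 33.0
-50 4384 tip [ 32. -49. -80.] p99 z -81.0 x range 22.0 33.0
-40 5262 tip [ 39. -33. -72.] p99 z -77.0 x range 21.0 39.0
-30 7176 tip [ 38. -27. -71.] p99 z -74.0 x range 21.0 40.0
-20 7074 tip [ 38. -19. -71.] p99 z -74.0 x range 21.0 39.0
-10 7254 tip [10. -2. -2.] p99 z -14.0 x range -10.0 39.0
0 6952 tip [ 9.  2. -2.] p99 z -11.0 x range -10.0 39.0
10 6903 tip [ 38.  11. -71.] p99 z -74.0 x range 20.0 39.0
20 6811 tip [ 38.  23. -72.] p99 z -74.0 x range 16.0 39.0
30 4957 tip [ 38.  36. -71.] p99 z -75.0 x range -6.0 39.0
40 3977 tip [ 31.  48. -80.] p99 z -82.0 x range 17.0 32.0
50 2079 tip [ 31.  54. -80.] p99 z -81.0 x range 17.0 32.0
60 992 tip [ 31.  65. -79.] p99 z -81.0 x range 24.0 32.0
70 194 tip [  4.  80. -71.] p99 z -73.0 x range -20.0 34.0
80 1470 tip [-30.  82. -67.] p99 z -68.0 x range -30.0 38.0
```

The reported TCP sits about 21 mm ahead of where the cameras put it: the real fingertips are about 2 mm above it. So the finger passed just over the tab without touching. I'll go back and repeat the push about 25 mm lower.

step_arm([
  {"tx": 0,"ty": 0,"tz": 22,"ax": 0,"ay": 0,"az": 0,"claw": -1},
  {"tx": -14,"ty": -8.5,"tz": 0,"ax": 0,"ay": 0,"az": -8,"claw": -1},
  {"tx": -14,"ty": -8.5,"tz": 0,"ax": 0,"ay": 0,"az": -8,"claw": -1},
  {"tx": -14,"ty": -8.5,"tz": 0,"ax": 0,"ay": 0,"az": -8,"claw": -1},
  {"tx": -14,"ty": -8.5,"tz": 0,"ax": 0,"ay": 0,"az": -8,"claw": -1},
  {"tx": -14,"ty": -8.5,"tz": 0,"ax": 0,"ay": 0,"az": -8,"claw": -1},
  {"tx": 0,"ty": 0,"tz": -15,"ax": 0,"ay": 0,"az": 0,"claw": -1},
  {"tx": 0,"ty": 0,"tz": -15,"ax": 0,"ay": 0,"az": 0,"claw": -1},
  {"tx": 0,"ty": 0,"tz": -15,"ax": 0,"ay": 0,"az": 0,"claw": -1},
  {"tx": 0,"ty": 0,"tz": 0,"ax": 0,"ay": 0,"az": 0,"claw": -1},
])

```text
time_s: 5.6
tcp_pos: [0.6009, -0.2098, 0.1127]
eef_rot: [179.9, 0.1, -63.7]
contact_force: [0.6, 0.7, -0.3]
gripper_width: 0.0004
```

```bash
cat >> h.py <<'E'
C=np.array([.5875,-.1005])
def tabang():
    for n in ('side','top'):
        c=optics.capture(n);P=cloud(c);v=c['image'].max(2)
        m=(v<60)&(np.abs(P[...,2]-.121)<.018)&(np.abs(np.hypot(P[...,0]-C[0],P[...,1]-C[1])-.103)<.014)
        nn,l,s,ce=cv2.connectedComponentsWithStats(m.astype(np.uint8))
        for k in range(1,nn):
            if s[k,4]>5:
                q=P[l==k].mean(0);print(n,s[k,4],q.round(4),'ang',np.degrees(np.arctan2(q[1]-C[1],q[0]-C[0])).round(1))
def table(rad,off,ths,sgn=1):
    p=None
    for th in ths:
        a=np.radians(th);x=C+rad*np.array([np.cos(a),np.sin(a)])-sgn*off*np.array([-np.sin(a),np.cos(a)])
        print(th,x.round(4),'' if p is None else ((x-p)*1000).round(1));p=x
E
python3 - <<'E'
from h import *
tabang();table(.104,.016,np.arange(-63,12,4)); print(r.get_state()['tcp_pos'])
E
```

```text
side 32 [ 0.6342 -0.1976  0.1225] ang -64.3
-63 [ 0.6205 -0.2004] 
-59 [ 0.6273 -0.1979] [6.9 2.5]
-55 [ 0.634  -0.1949] [6.7 3. ]
-51 [ 0.6405 -0.1914] [6.5 3.5]
-47 [ 0.6467 -0.1875] [6.2 3.9]
-43 [ 0.6526 -0.1831] [5.9 4.3]
-39 [ 0.6583 -0.1784] [5.6 4.7]
-35 [ 0.6635 -0.1733] [5.3 5.1]
-31 [ 0.6684 -0.1678] [4.9 5.5]
-27 [ 0.6729 -0.162 ] [4.5 5.8]
-23 [ 0.677  -0.1559] [4.1 6.1]
-19 [ 0.6806 -0.1495] [3.6 6.4]
-15 [ 0.6838 -0.1429] [3.2 6.6]
-11 [ 0.6865 -0.1361] [2.7 6.8]
-7 [ 0.6888 -0.1291] [2.2 7. ]
-3 [ 0.6905 -0.1219] [1.7 7.1]
1 [ 0.6918 -0.1147] [1.2 7.2]
5 [ 0.6925 -0.1074] [0.7 7.3]
9 [ 0.6927 -0.1   ] [0.2 7.3]
[ 0.60236591 -0.2100596   0.11483014]
```

From (.602,-.2095), move +18,+9 to contact, then follow the arc to about -27.

step_arm([
  {"tx": 9,"ty": 4.5,"tz": 0,"ax": 0,"ay": 0,"az": 0,"claw": -1},
  {"tx": 9,"ty": 4.5,"tz": 0,"ax": 0,"ay": 0,"az": 0,"claw": -1},
  {"tx": 6.9,"ty": 2.5,"tz": 0,"ax": 0,"ay": 0,"az": 4,"claw": -1},
  {"tx": 6.7,"ty": 3,"tz": 0,"ax": 0,"ay": 0,"az": 4,"claw": -1},
  {"tx": 6.5,"ty": 3.5,"tz": 0,"ax": 0,"ay": 0,"az": 4,"claw": -1},
  {"tx": 6.2,"ty": 3.9,"tz": 0,"ax": 0,"ay": 0,"az": 4,"claw": -1},
  {"tx": 5.9,"ty": 4.3,"tz": 0,"ax": 0,"ay": 0,"az": 4,"claw": -1},
  {"tx": 5.6,"ty": 4.7,"tz": 0,"ax": 0,"ay": 0,"az": 4,"claw": -1},
  {"tx": 5.3,"ty": 5.1,"tz": 0,"ax": 0,"ay": 0,"az": 4,"claw": -1},
  {"tx": 4.9,"ty": 5.5,"tz": 0,"ax": 0,"ay": 0,"az": 4,"claw": -1},
  {"tx": 4.5,"ty": 5.8,"tz": 0,"ax": 0,"ay": 0,"az": 4,"claw": -1},
])

```text
time_s: 6.8
tcp_pos: [0.6741, -0.1621, 0.1149]
eef_rot: [-180.0, -0.1, -27.4]
contact_force: [-0.2, -1.7, -1.0]
gripper_width: 0.0007
```

Run:
```python
from h import *
tabang(); s=r.get_state();print(s['tcp_pos'],s['contact_force'])
```

```text
[ 0.6741639  -0.16151315  0.11467724] [-0.13366894 -0.10641596 -0.02375955]
```

step_arm([
  {"tx": 4.1,"ty": 6.1,"tz": 0,"ax": 0,"ay": 0,"az": 4,"claw": -1},
  {"tx": 3.6,"ty": 6.4,"tz": 0,"ax": 0,"ay": 0,"az": 4,"claw": -1},
  {"tx": 3.2,"ty": 6.6,"tz": 0,"ax": 0,"ay": 0,"az": 4,"claw": -1},
  {"tx": 2.7,"ty": 6.8,"tz": 0,"ax": 0,"ay": 0,"az": 4,"claw": -1},
  {"tx": 2.2,"ty": 7,"tz": 0,"ax": 0,"ay": 0,"az": 4,"claw": -1},
  {"tx": 1.7,"ty": 7.1,"tz": 0,"ax": 0,"ay": 0,"az": 4,"claw": -1},
  {"tx": 1.2,"ty": 7.2,"tz": 0,"ax": 0,"ay": 0,"az": 4,"claw": -1},
  {"tx": 0.7,"ty": 7.3,"tz": 0,"ax": 0,"ay": 0,"az": 4,"claw": -1},
  {"tx": 0,"ty": 0,"tz": 0,"ax": 0,"ay": 0,"az": 0,"claw": -1},
])

```text
time_s: 7.8
tcp_pos: [0.6926, -0.1072, 0.1146]
eef_rot: [-180.0, -0.0, 4.5]
contact_force: [0.1, 0.0, -0.7]
gripper_width: 0.0005
```

step_arm([
  {"tx": 2,"ty": -15,"tz": 0,"ax": 0,"ay": 0,"az": 0,"claw": -1},
  {"tx": 3,"ty": -30,"tz": 0,"ax": 0,"ay": 0,"az": 0,"claw": -1},
  {"tx": 3,"ty": -35,"tz": 40,"ax": 0,"ay": 0,"az": 0,"claw": -1},
  {"tx": 3,"ty": -35,"tz": 45,"ax": 0,"ay": 0,"az": 0,"claw": -1},
  {"tx": 0,"ty": -35,"tz": 45,"ax": 0,"ay": 0,"az": 0,"claw": -1},
  {"tx": 0,"ty": 0,"tz": 0,"ax": 0,"ay": 0,"az": 0,"claw": -1},
])

```text
time_s: 8.4
tcp_pos: [0.7044, -0.2532, 0.238]
eef_rot: [179.7, -0.5, 4.1]
contact_force: [0.5, -0.2, 1.0]
gripper_width: 0.0005
```

Run:
```python
from h import *
tabang(); s=r.get_state();print(s['tcp_pos'],s['contact_force'])
a=cap('top','t5');b=cap('side','s5')
cv2.imwrite('pics/v5.png',np.hstack([cv2.resize(b['image'][165:265,230:330],(400,400),interpolation=cv2.INTER_CUBIC),cv2.resize(a['image'][135:215,225:305],(400,400),interpolation=cv2.INTER_CUBIC)]))
```

```text
side 29 [ 0.6892 -0.0902  0.1223] ang 5.8
[ 0.70248503 -0.24923339  0.23188066] [ 0.50151434  0.29619424 -0.47480992]
```

View pics/v5.png

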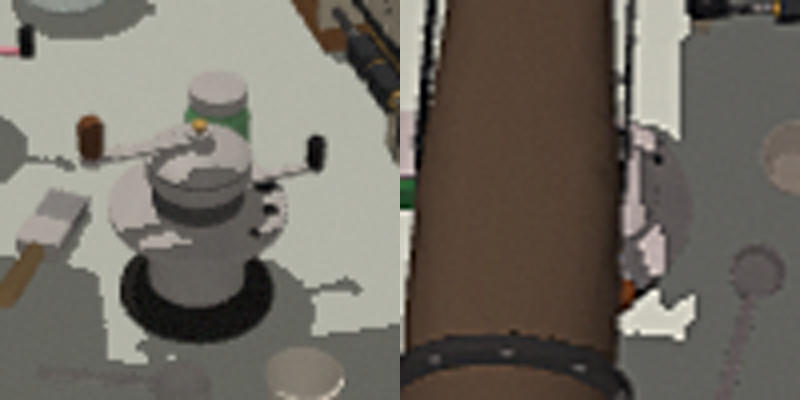

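```bash
cat >> h.py <<'E'
def tab2(n=3):
    for i in range(n):
        c=optics.capture('side');P=cloud(c);v=c['image'].max(2)
        m=(v<60)&(np.abs(np.hypot(P[...,0]-C[0],P[...,1]-C[1])-.103)<.025)&(P[...,2]>.1)&(P[...,2]<.15)
        nn,l,s,ce=cv2.connectedComponentsWithStats(m.astype(np.uint8))
        k=1+s[1:,4].argmax();x=plane(c,*ce[k],.1195)[:2]-C
        print('tab2',s[k],x.round(4),np.hypot(*x).round(4),np.degrees(np.arctan2(x[1],x[0])).round(2))
E
python3 - <<'E'
from h import *
tab2()
c=load('side0')
C0=C
for uv,z in [((295.8,210.9),.0985),((296.7,216.8),.0985)]:
  x=plane(c,*uv,z)[:2]-C; print('dot',x,np.degrees(np.arctan2(x[1],x[0])))
E
```

```text
tab2 [307 199   4   9  29] [0.103  0.0139] 0.1039 7.71
tab2 [307 199   4   9  30] [0.103  0.0135] 0.1039 7.46
tab2 [307 199   4   9  29] [0.103  0.0139] 0.1039 7.71
dot [0.05869699 0.00520329] 5.065839657182434
dot [ 0.05369217 -0.02551788] -25.41999522269804
```

Run:
```python
from h import *
c=cap('wrist','w5');print(-c['R'].T@c['t'],c['fx'])
for X in [(.649,-.089,.0985),(.6897,-.0814,.134),(.6436,-.1217,.0985),(.5875,-.1005,.096)]: print(proj(c,X))
```

```text
[ 0.77245811 -0.24058646  0.38962777] 301.43017578031794
[102.04867448 219.26882981]
[ 70.42827175 189.8265318 ]
[134.13863493 226.45234875]
[117.16936795 271.86240914]
```

View pics/w5.png

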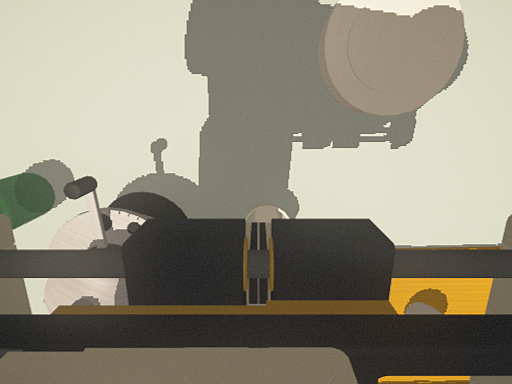

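```bash
cat >> h.py <<'E'
def arm(c):
    P=cloud(c);d=P[...,:2]-C;rr=np.hypot(d[...,0],d[...,1])
    m=(P[...,2]>.106)&(P[...,2]<.116)&(rr>.05)&(rr<.098)
    q=d[m]; print('arm pts',m.sum(),'z',P[m][:,2].mean().round(4) if m.sum() else '')
    if m.sum()<10:return
    vx,vy,x0,y0=cv2.fitLine(q.astype(np.float32),cv2.DIST_HUBER,0,.01,.01).ravel()
    print(' line dir',np.degrees(np.arctan2(vy,vx))%180,'ang of mean',np.degrees(np.arctan2(q[:,1].mean(),q[:,0].mean())),'mean r',np.hypot(*q.mean(0)))
    v=c['image'].max(2)
    md=(v<60)&(np.abs(P[...,2]-.098)<.006)&(rr>.045)&(rr<.075)
    n,l,s,ce=cv2.connectedComponentsWithStats(md.astype(np.uint8))
    for k in range(1,n):
        if s[k,4]>8:
            x=plane(c,*ce[k],.0985)[:2]-C;print(' dot',s[k],x.round(4),np.hypot(*x).round(4),np.degrees(np.arctan2(x[1],x[0])).round(1))
    mt=(v<75)&(rr>.085)&(rr<.125)&(P[...,2]>.128)&(P[...,2]<.142)
    if mt.sum():
        vv,uu=np.where(mt);x=plane(c,uu.mean(),vv.mean(),.1345)[:2]-C;print(' tabtop',mt.sum(),x.round(4),np.hypot(*x).round(4),np.degrees(np.arctan2(x[1],x[0])).round(1))
    mf=(np.abs(P[...,2]-.096)<.003)&(rr<.085); h=P[mf][:,:2]; e=h[np.hypot(*(h-C).T)>.070]
    print(' flange max r by angle:',[(a,np.round(np.percentile(np.hypot(*(e-C).T)[np.abs(np.degrees(np.arctan2(e[:,1]-C[1],e[:,0]-C[0]))-a)<8],98),4)) for a in (-40,-20,0,20,40) if (np.abs(np.degrees(np.arctan2(e[:,1]-C[1],e[:,0]-C[0]))-a)<8).any()])
E
python3 - <<'E'
from h import *
arm(load('w5'));print('w1');arm(load('w1'))
E
```

```text
arm pts 491 z 0.11
 line dir 4.938675 ang of mean 10.17022885154049 mean r 0.07332571877031849
 tabtop 27 [0.1003 0.0152] 0.1014 8.6
 flange max r by angle: [(-20, np.float64(0.0716)), (0, np.float64(0.0729)), (20, np.float64(0.0736)), (40, np.float64(0.0748))]
w1
arm pts 245 z 0.1103
 line dir 116.36754 ang of mean -62.18212318080274 mean r 0.06988826897457756
 dot [212 196   4   5  16] [ 0.0341 -0.0455] 0.0569 -53.1
 tabtop 152 [ 0.0468 -0.0903] 0.1017 -62.6
 flange max r by angle: [(-40, np.float64(0.0714)), (-20, np.float64(0.0718)), (0, np.float64(0.0722))]
```

Run:
```python
from h import *
c=load('w5');v=c['image'].max(2);P=cloud(c)
for (x0,x1,y0,y1) in [(124,142,220,236),(98,114,212,234)]:
  s=v[y0:y1,x0:x1]; m=s<85; n,l,st,ce=cv2.connectedComponentsWithStats(m.astype(np.uint8)); k=1+st[1:,4].argmax(); u,w=ce[k]+[x0,y0]
  x=plane(c,u,w,.0985)[:2]-C; print(u,w,st[k],x.round(4),np.hypot(*x).round(4),np.degrees(np.arctan2(x[1],x[0])))
# arm top edges per row, bright
for row in (200,206,212,218,224,230,236):
  z=P[row,70:125,2]; us=70+np.where((z>.106)&(z<.114))[0]
  if len(us): a=plane(c,us.min(),row,.1105)[:2]-C;b=plane(c,us.max(),row,.1105)[:2]-C;print(row,us.min(),us.max(),*( (np.hypot(*x).round(3),np.degrees(np.arctan2(x[1],x[0])).round(1)) for x in (a,b,(a+b)/2)), 'perp mm',np.round((a-b)[1]*1000,1))
cv2.imwrite('pics/v6.png',cv2.resize(c['image'][170:270,50:150],(600,600),interpolation=cv2.INTER_CUBIC))
```

```text
134.95714285714286 229.37857142857143 [  4   3  14  13 140] [ 0.0529 -0.0219] 0.0573 -22.53679791212903
106.33944954128441 221.8440366972477 [  4   2  10  17 109] [0.059  0.0073] 0.0594 7.00951076114694
200 86 96 (np.float64(0.088), np.float64(12.9)) (np.float64(0.087), np.float64(6.6)) (np.float64(0.087), np.float64(9.7)) perp mm 9.7
206 87 97 (np.float64(0.082), np.float64(13.5)) (np.float64(0.081), np.float64(6.6)) (np.float64(0.081), np.float64(10.1)) perp mm 9.7
212 89 99 (np.float64(0.075), np.float64(13.5)) (np.float64(0.074), np.float64(6.0)) (np.float64(0.075), np.float64(9.8)) perp mm 9.8
218 90 100 (np.float64(0.069), np.float64(14.3)) (np.float64(0.068), np.float64(6.1)) (np.float64(0.068), np.float64(10.2)) perp mm 9.8
224 91 102 (np.float64(0.063), np.float64(15.2)) (np.float64(0.062), np.float64(5.2)) (np.float64(0.062), np.float64(10.2)) perp mm 10.9
230 93 102 (np.float64(0.056), np.float64(15.4)) (np.float64(0.055), np.float64(6.2)) (np.float64(0.056), np.float64(10.8)) perp mm 9.0
236 94 104 (np.float64(0.05), np.float64(16.7)) (np.float64(0.049), np.float64(5.1)) (np.float64(0.049), np.float64(11.0)) perp mm 10.0
```

View pics/v6.png

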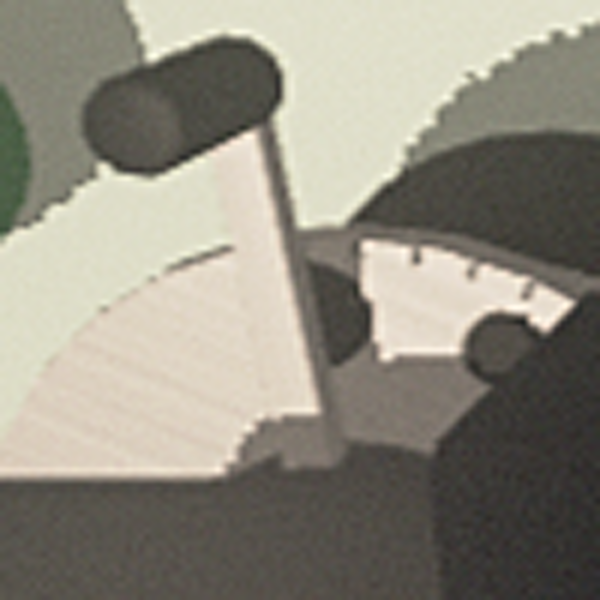

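The arm axis projects within about 0.3 mm of the coarse dot's centre, so the lever is set. Next is the crank. I'll move behind the knob, on its anticlockwise side, and generate the arc.

step_arm([
  {"tx": -40,"ty": 19,"tz": 0,"ax": 0,"ay": 0,"az": 0,"claw": -1},
  {"tx": -40,"ty": 19,"tz": 0,"ax": 0,"ay": 0,"az": 0,"claw": -1},
  {"tx": -40,"ty": 19,"tz": 0,"ax": 0,"ay": 0,"az": 0,"claw": -1},
  {"tx": -40,"ty": 19,"tz": 0,"ax": 0,"ay": 0,"az": 0,"claw": -1},
  {"tx": -40,"ty": 19,"tz": 0,"ax": 0,"ay": 0,"az": 0,"claw": -1},
  {"tx": 0,"ty": 0,"tz": -20,"ax": 0,"ay": 0,"az": 0,"claw": -1},
  {"tx": 0,"ty": 0,"tz": -20,"ax": 0,"ay": 0,"az": 0,"claw": -1},
  {"tx": 0,"ty": 0,"tz": -18,"ax": 0,"ay": 0,"az": 0,"claw": -1},
  {"tx": 0,"ty": 0,"tz": 0,"ax": 0,"ay": 0,"az": 0,"claw": -1},
])

```text
time_s: 9.7
tcp_pos: [0.5007, -0.1516, 0.1704]
eef_rot: [-180.0, 0.3, 4.5]
contact_force: [-0.8, 0.1, 0.4]
gripper_width: 0.0004
```

Run:
```python
from h import *
s=r.get_state();print(s['tcp_pos'],s['eef_rot'],s['contact_force'])
table(.09,.022,187-6*np.arange(0,61),-1)
```

```text
[ 0.5007278  -0.15160649  0.17043682] [-179.96379435    0.25044322    4.48501142] [-0.81351351  0.13102018  0.40303983]
187 [ 0.5009 -0.1333] 
181 [ 0.4979 -0.1241] [-3.   9.2]
175 [ 0.4959 -0.1146] [-2.   9.5]
169 [ 0.495  -0.1049] [-1.   9.6]
163 [ 0.495  -0.0952] [0.  9.7]
157 [ 0.4961 -0.0856] [1.1 9.6]
151 [ 0.4981 -0.0761] [2.1 9.5]
145 [ 0.5012 -0.0669] [3.  9.2]
139 [ 0.5051 -0.0581] [4.  8.8]
133 [ 0.51   -0.0497] [4.9 8.4]
127 [ 0.5158 -0.0419] [5.7 7.8]
121 [ 0.5223 -0.0347] [6.5 7.2]
115 [ 0.5295 -0.0282] [7.2 6.5]
109 [ 0.5374 -0.0226] [7.9 5.7]
103 [ 0.5458 -0.0178] [8.4 4.8]
97 [ 0.5547 -0.0139] [8.9 3.9]
91 [ 0.5639 -0.0109] [9.2 3. ]
85 [ 0.5734 -0.0089] [9.5 2. ]
79 [ 0.5831 -0.008 ] [9.6 1. ]
73 [ 0.5928 -0.008 ] [ 9.7 -0. ]
67 [ 0.6024 -0.0091] [ 9.6 -1.1]
61 [ 0.6119 -0.0111] [ 9.5 -2.1]
55 [ 0.6211 -0.0142] [ 9.2 -3. ]
49 [ 0.6299 -0.0181] [ 8.8 -4. ]
43 [ 0.6383 -0.023 ] [ 8.4 -4.9]
37 [ 0.6461 -0.0288] [ 7.8 -5.7]
31 [ 0.6533 -0.0353] [ 7.2 -6.5]
25 [ 0.6598 -0.0425] [ 6.5 -7.2]
19 [ 0.6654 -0.0504] [ 5.7 -7.9]
13 [ 0.6702 -0.0588] [ 4.8 -8.4]
7 [ 0.6741 -0.06
[... 345 characters left out ...]
7 -7.8]
-59 [ 0.6527 -0.1663] [-6.5 -7.2]
-65 [ 0.6455 -0.1728] [-7.2 -6.5]
-71 [ 0.6376 -0.1784] [-7.9 -5.7]
-77 [ 0.6292 -0.1832] [-8.4 -4.8]
-83 [ 0.6203 -0.1871] [-8.9 -3.9]
-89 [ 0.6111 -0.1901] [-9.2 -3. ]
-95 [ 0.6016 -0.1921] [-9.5 -2. ]
-101 [ 0.5919 -0.193 ] [-9.6 -1. ]
-107 [ 0.5822 -0.193 ] [-9.7  0. ]
-113 [ 0.5726 -0.1919] [-9.6  1.1]
-119 [ 0.5631 -0.1899] [-9.5  2.1]
-125 [ 0.5539 -0.1868] [-9.2  3. ]
-131 [ 0.5451 -0.1829] [-8.8  4. ]
-137 [ 0.5367 -0.178 ] [-8.4  4.9]
-143 [ 0.5289 -0.1722] [-7.8  5.7]
-149 [ 0.5217 -0.1657] [-7.2  6.5]
-155 [ 0.5152 -0.1585] [-6.5  7.2]
-161 [ 0.5096 -0.1506] [-5.7  7.9]
-167 [ 0.5048 -0.1422] [-4.8  8.4]
-173 [ 0.5009 -0.1333] [-3.9  8.9]
```

step_arm([
  {"tx": 0,"ty": 5,"tz": 4,"ax": 0,"ay": 0,"az": 0,"claw": -1},
  {"tx": 0,"ty": 6.5,"tz": 0,"ax": 0,"ay": 0,"az": 0,"claw": -1},
  {"tx": 0,"ty": 6.5,"tz": 0,"ax": 0,"ay": 0,"az": 0,"claw": -1},
  {"tx": -3,"ty": 9.2,"tz": 0,"ax": 0,"ay": 0,"az": 0,"claw": -1},
  {"tx": -2,"ty": 9.5,"tz": 0,"ax": 0,"ay": 0,"az": 0,"claw": -1},
  {"tx": -1,"ty": 9.6,"tz": 0,"ax": 0,"ay": 0,"az": 0,"claw": -1},
  {"tx": 0,"ty": 9.7,"tz": 0,"ax": 0,"ay": 0,"az": 0,"claw": -1},
  {"tx": 1.1,"ty": 9.6,"tz": 0,"ax": 0,"ay": 0,"az": 0,"claw": -1},
  {"tx": 2.1,"ty": 9.5,"tz": 0,"ax": 0,"ay": 0,"az": 0,"claw": -1},
])

```text
time_s: 10.6
tcp_pos: [0.5, -0.0763, 0.1769]
eef_rot: [180.0, -0.0, 4.5]
contact_force: [1.8, -3.2, 0.9]
gripper_width: 0.0005
```

```bash
cat >> h.py <<'E'
def knob(n=('side',)):
    for nm in n:
        c=optics.capture(nm);P=cloud(c);hsv=cv2.cvtColor(c['image'],cv2.COLOR_BGR2HSV)
        rr=np.hypot(P[...,0]-C[0],P[...,1]-C[1])
        m=(hsv[...,1]>110)&(hsv[...,2]<140)&(rr<.13)&(rr>.06)&(P[...,2]>.16)&(P[...,2]<.21)
        if m.sum()<4: print(nm,'no knob');continue
        vv,uu=np.where(m);q=P[m].mean(0);x=plane(c,uu.mean(),vv.mean(),.1835 if nm=='side' else .2)[:2]-C
        print(nm,m.sum(),(uu.mean().round(1),vv.mean().round(1)),q.round(4),'plane ang',np.degrees(np.arctan2(x[1],x[0])).round(1),'r',np.hypot(*x).round(4))
E
python3 - <<'E'
from h import *
knob(('side','top')); s=r.get_state();print(s['tcp_pos'],s['contact_force'])
b=load('side0');x=plane(b,252,198.6,.1835)[:2]-C;print('start',np.degrees(np.arctan2(x[1],x[0])))
E
```

```text
side no knob
top no knob
[ 0.49974669 -0.07586212  0.17654004] [-0.50118484 -0.66133806 -0.16158626]
start -170.9822547425617
```

step_arm([
  {"tx": 3,"ty": 9.2,"tz": 0,"ax": 0,"ay": 0,"az": 0,"claw": -1},
  {"tx": 4,"ty": 8.8,"tz": 0,"ax": 0,"ay": 0,"az": 0,"claw": -1},
  {"tx": 4.9,"ty": 8.4,"tz": 0,"ax": 0,"ay": 0,"az": 0,"claw": -1},
  {"tx": 5.7,"ty": 7.8,"tz": 0,"ax": 0,"ay": 0,"az": 0,"claw": -1},
  {"tx": 6.5,"ty": 7.2,"tz": 0,"ax": 0,"ay": 0,"az": 0,"claw": -1},
  {"tx": 7.2,"ty": 6.5,"tz": 0,"ax": 0,"ay": 0,"az": 0,"claw": -1},
  {"tx": 7.9,"ty": 5.7,"tz": 0,"ax": 0,"ay": 0,"az": 0,"claw": -1},
  {"tx": 8.4,"ty": 4.8,"tz": 0,"ax": 0,"ay": 0,"az": 0,"claw": -1},
])

```text
time_s: 11.5
tcp_pos: [0.5479, -0.0182, 0.1766]
eef_rot: [180.0, 0.0, 4.5]
contact_force: [-1.4, -1.0, -0.5]
gripper_width: 0.0008
```

Run:
```python
from h import *
knob(('side','top','wrist')); s=r.get_state();print(s['tcp_pos'],s['contact_force'])
c=optics.capture('side');cv2.imwrite('pics/v7.png',cv2.resize(c['image'][120:270,200:350],(450,450)))
```

```text
side 10 (np.float64(269.0), np.float64(181.5)) [ 0.5705 -0.0227  0.1777] plane ang 105.1 r 0.0717
top no knob
wrist 668 (np.float64(251.5), np.float64(205.4)) [ 0.5727 -0.0124  0.1969] plane ang 98.9 r 0.0892
[ 0.54806411 -0.01829621  0.17648333] [-0.65749516 -0.06143667  0.25119496]
```

View pics/v7.png

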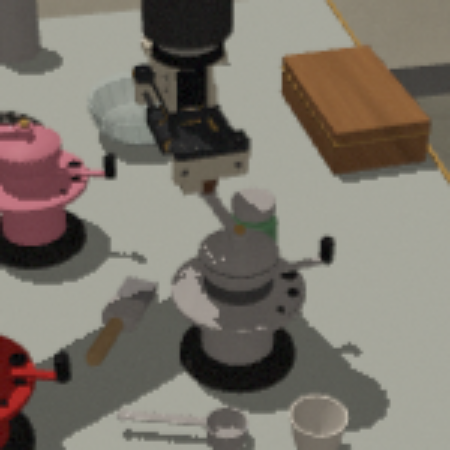

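The crank has turned to about 100° and follows the finger, so I'll continue.

step_arm([
  {"tx": 8.9,"ty": 3.9,"tz": 0,"ax": 0,"ay": 0,"az": 0,"claw": -1},
  {"tx": 9.2,"ty": 3,"tz": 0,"ax": 0,"ay": 0,"az": 0,"claw": -1},
  {"tx": 9.5,"ty": 2,"tz": 0,"ax": 0,"ay": 0,"az": 0,"claw": -1},
  {"tx": 9.6,"ty": 1,"tz": 0,"ax": 0,"ay": 0,"az": 0,"claw": -1},
  {"tx": 9.7,"ty": 0,"tz": 0,"ax": 0,"ay": 0,"az": 0,"claw": -1},
  {"tx": 9.6,"ty": -1.1,"tz": 0,"ax": 0,"ay": 0,"az": 0,"claw": -1},
  {"tx": 9.5,"ty": -2.1,"tz": 0,"ax": 0,"ay": 0,"az": 0,"claw": -1},
  {"tx": 9.2,"ty": -3,"tz": 0,"ax": 0,"ay": 0,"az": 0,"claw": -1},
  {"tx": 8.8,"ty": -4,"tz": 0,"ax": 0,"ay": 0,"az": 0,"claw": -1},
])

```text
time_s: 12.6
tcp_pos: [0.6314, -0.0196, 0.1763]
eef_rot: [180.0, 0.1, 4.4]
contact_force: [-2.3, -1.2, 0.7]
gripper_width: 0.0004
```

Run:
```python
from h import *
knob(('side','top','wrist')); s=r.get_state();print(s['tcp_pos'],s['contact_force'])
```

```text
side 37 (np.float64(294.9), np.float64(181.2)) [ 0.6518 -0.0487  0.1849] plane ang 39.7 r 0.0844
top no knob
wrist 1071 (np.float64(300.2), np.float64(203.1)) [ 0.6596 -0.0374  0.1957] plane ang 41.0 r 0.0971
[ 0.63255361 -0.0189817   0.17663988] [-0.34212315  0.00778616 -0.67538729]
```

step_arm([
  {"tx": 8.4,"ty": -4.9,"tz": 0,"ax": 0,"ay": 0,"az": 0,"claw": -1},
  {"tx": 7.8,"ty": -5.7,"tz": 0,"ax": 0,"ay": 0,"az": 0,"claw": -1},
  {"tx": 7.2,"ty": -6.5,"tz": 0,"ax": 0,"ay": 0,"az": 0,"claw": -1},
  {"tx": 6.5,"ty": -7.2,"tz": 0,"ax": 0,"ay": 0,"az": 0,"claw": -1},
  {"tx": 5.7,"ty": -7.9,"tz": 0,"ax": 0,"ay": 0,"az": 0,"claw": -1},
  {"tx": 4.8,"ty": -8.4,"tz": 0,"ax": 0,"ay": 0,"az": 0,"claw": -1},
  {"tx": 3.9,"ty": -8.9,"tz": 0,"ax": 0,"ay": 0,"az": 0,"claw": -1},
  {"tx": 3,"ty": -9.2,"tz": 0,"ax": 0,"ay": 0,"az": 0,"claw": -1},
  {"tx": 2,"ty": -9.5,"tz": 0,"ax": 0,"ay": 0,"az": 0,"claw": -1},
  {"tx": 1,"ty": -9.6,"tz": 0,"ax": 0,"ay": 0,"az": 0,"claw": -1},
  {"tx": 0,"ty": -9.7,"tz": 0,"ax": 0,"ay": 0,"az": 0,"claw": -1},
])

```text
time_s: 13.85
tcp_pos: [0.6816, -0.1073, 0.1767]
eef_rot: [-180.0, -0.0, 4.5]
contact_force: [-0.4, 1.0, 0.1]
gripper_width: 0.0001
```

Run:
```python
from h import *
knob(('side','top','wrist')); s=r.get_state();print(s['tcp_pos'],s['contact_force'])
```

```text
side 50 (np.float64(307.6), np.float64(197.0)) [ 0.6669 -0.1445  0.1871] plane ang -25.9 r 0.09
top 8 (np.float64(273.5), np.float64(150.5)) [ 0.6611 -0.1352  0.1865] plane ang -25.9 r 0.0773
wrist no knob
[ 0.68177412 -0.10752952  0.1769423 ] [-0.31463935 -0.41761249  0.04970965]
```

step_arm([
  {"tx": -1.1,"ty": -9.6,"tz": 0,"ax": 0,"ay": 0,"az": 0,"claw": -1},
  {"tx": -2.1,"ty": -9.5,"tz": 0,"ax": 0,"ay": 0,"az": 0,"claw": -1},
  {"tx": -3,"ty": -9.2,"tz": 0,"ax": 0,"ay": 0,"az": 0,"claw": -1},
  {"tx": -4,"ty": -8.8,"tz": 0,"ax": 0,"ay": 0,"az": 0,"claw": -1},
  {"tx": -4.9,"ty": -8.4,"tz": 0,"ax": 0,"ay": 0,"az": 0,"claw": -1},
  {"tx": -5.7,"ty": -7.8,"tz": 0,"ax": 0,"ay": 0,"az": 0,"claw": -1},
  {"tx": -6.5,"ty": -7.2,"tz": 0,"ax": 0,"ay": 0,"az": 0,"claw": -1},
  {"tx": -7.2,"ty": -6.5,"tz": 0,"ax": 0,"ay": 0,"az": 0,"claw": -1},
  {"tx": -7.9,"ty": -5.7,"tz": 0,"ax": 0,"ay": 0,"az": 0,"claw": -1},
  {"tx": -8.4,"ty": -4.8,"tz": 0,"ax": 0,"ay": 0,"az": 0,"claw": -1},
  {"tx": -8.9,"ty": -3.9,"tz": 0,"ax": 0,"ay": 0,"az": 0,"claw": -1},
])

```text
time_s: 15.1
tcp_pos: [0.6211, -0.1881, 0.1767]
eef_rot: [-180.0, -0.0, 4.5]
contact_force: [0.7, 1.3, -0.0]
gripper_width: 0.0005
```

Run:
```python
from h import *
knob(('side','top','wrist')); s=r.get_state();print(s['tcp_pos'],s['contact_force'])
```

```text
side 64 (np.float64(290.0), np.float64(209.5)) [ 0.5985 -0.1965  0.1878] plane ang -82.1 r 0.0915
top 15 (np.float64(288.7), np.float64(167.7)) [ 0.5914 -0.1878  0.1945] plane ang -88.3 r 0.0868
wrist 22 (np.float64(256.6), np.float64(298.3)) [ 0.5944 -0.1892  0.2   ] plane ang -85.5 r 0.0889
[ 0.62110721 -0.1882721   0.176995  ] [-1.1908077   0.349506    0.28707546]
```

step_arm([
  {"tx": -9.2,"ty": -3,"tz": 0,"ax": 0,"ay": 0,"az": 0,"claw": -1},
  {"tx": -9.5,"ty": -2,"tz": 0,"ax": 0,"ay": 0,"az": 0,"claw": -1},
  {"tx": -9.6,"ty": -1,"tz": 0,"ax": 0,"ay": 0,"az": 0,"claw": -1},
  {"tx": -9.7,"ty": 0,"tz": 0,"ax": 0,"ay": 0,"az": 0,"claw": -1},
  {"tx": -9.6,"ty": 1.1,"tz": 0,"ax": 0,"ay": 0,"az": 0,"claw": -1},
  {"tx": -9.5,"ty": 2.1,"tz": 0,"ax": 0,"ay": 0,"az": 0,"claw": -1},
  {"tx": -9.2,"ty": 3,"tz": 0,"ax": 0,"ay": 0,"az": 0,"claw": -1},
  {"tx": -8.8,"ty": 4,"tz": 0,"ax": 0,"ay": 0,"az": 0,"claw": -1},
  {"tx": -8.4,"ty": 4.9,"tz": 0,"ax": 0,"ay": 0,"az": 0,"claw": -1},
  {"tx": -7.8,"ty": 5.7,"tz": 0,"ax": 0,"ay": 0,"az": 0,"claw": -1},
  {"tx": -7.2,"ty": 6.5,"tz": 0,"ax": 0,"ay": 0,"az": 0,"claw": -1},
])

```text
time_s: 16.35
tcp_pos: [0.5224, -0.1664, 0.1767]
eef_rot: [180.0, 0.0, 4.5]
contact_force: [1.6, -0.9, -0.1]
gripper_width: 0.0004
```

Run:
```python
from h import *
knob(('side','top','wrist')); s=r.get_state();print(s['tcp_pos'],s['contact_force'])
```

```text
side 23 (np.float64(255.3), np.float64(204.1)) [ 0.5027 -0.1492  0.1869] plane ang -152.3 r 0.0949
top no knob
wrist no knob
[ 0.52262323 -0.16615623  0.17676214] [-0.6818635  -0.46452886  0.28667411]
```

step_arm([
  {"tx": -6.5,"ty": 7.2,"tz": 0,"ax": 0,"ay": 0,"az": 0,"claw": -1},
  {"tx": -5.7,"ty": 7.9,"tz": 0,"ax": 0,"ay": 0,"az": 0,"claw": -1},
  {"tx": 0,"ty": 0,"tz": 0,"ax": 0,"ay": 0,"az": 0,"claw": -1},
  {"tx": 3,"ty": -20,"tz": 0,"ax": 0,"ay": 0,"az": 0,"claw": -1},
  {"tx": 10,"ty": -40,"tz": 0,"ax": 0,"ay": 0,"az": 0,"claw": -1},
  {"tx": 10,"ty": -45,"tz": 0,"ax": 0,"ay": 0,"az": 0,"claw": -1},
  {"tx": 0,"ty": -45,"tz": 0,"ax": 0,"ay": 0,"az": 0,"claw": -1},
  {"tx": 0,"ty": 0,"tz": 0,"ax": 0,"ay": 0,"az": 0,"claw": -1},
])

```text
time_s: 17.3
tcp_pos: [0.5337, -0.3056, 0.1757]
eef_rot: [180.0, 0.1, 4.3]
contact_force: [-0.8, 0.6, -1.4]
gripper_width: 0.0002
```

Run:
```python
from h import *
knob(('side','top','wrist')); s=r.get_state();print(s['tcp_pos'],s['contact_force'])
a=optics.capture
optics.capture=lambda n:load({'side':'side0','top':'top0'}[n]); knob(('side','top'))
```

```text
side 36 (np.float64(252.7), np.float64(201.1)) [ 0.4975 -0.1335  0.1878] plane ang -163.0 r 0.0931
top no knob
wrist no knob
[ 0.53372702 -0.30147587  0.17613632] [-0.08462922  0.19427797 -0.50050883]
side 49 (np.float64(252.1), np.float64(198.8)) [ 0.4976 -0.1213  0.1875] plane ang -170.3 r 0.0904
top 27 (np.float64(269.1), np.float64(193.3)) [ 0.4969 -0.1126  0.1979] plane ang -172.5 r 0.0918
```

step_arm([
  {"tx": 0,"ty": 45,"tz": 0,"ax": 0,"ay": 0,"az": 0,"claw": -1},
  {"tx": -10,"ty": 45,"tz": 0,"ax": 0,"ay": 0,"az": 0,"claw": -1},
  {"tx": -10,"ty": 38,"tz": 0,"ax": 0,"ay": 0,"az": 0,"claw": -1},
  {"tx": -2,"ty": 15,"tz": 0,"ax": 0,"ay": 0,"az": 0,"claw": -1},
  {"tx": -1,"ty": 7,"tz": 0,"ax": 0,"ay": 0,"az": 0,"claw": -1},
  {"tx": -2.6,"ty": 4.4,"tz": 0,"ax": 0,"ay": 0,"az": 0,"claw": -1},
  {"tx": -2.6,"ty": 4.5,"tz": 0,"ax": 0,"ay": 0,"az": 0,"claw": -1},
  {"tx": 0,"ty": 0,"tz": 0,"ax": 0,"ay": 0,"az": 0,"claw": -1},
  {"tx": 3,"ty": -20,"tz": 0,"ax": 0,"ay": 0,"az": 0,"claw": -1},
  {"tx": 10,"ty": -40,"tz": 0,"ax": 0,"ay": 0,"az": 0,"claw": -1},
  {"tx": 10,"ty": -45,"tz": 0,"ax": 0,"ay": 0,"az": 0,"claw": -1},
  {"tx": 0,"ty": -45,"tz": 20,"ax": 0,"ay": 0,"az": 0,"claw": -1},
])

```text
time_s: 18.65
tcp_pos: [0.5281, -0.2942, 0.1938]
eef_rot: [-179.9, 0.3, 4.4]
contact_force: [0.5, 0.1, 0.1]
gripper_width: 0.0007
```

Run:
```python
from h import *
knob(('side','top','wrist')); s=r.get_state();print(s['tcp_pos'],s['contact_force'])
```

```text
side 37 (np.float64(252.1), np.float64(200.5)) [ 0.4967 -0.1263  0.1849] plane ang -165.2 r 0.0936
top no knob
wrist no knob
[ 0.52886616 -0.29602721  0.19673385] [ 0.05550389  1.21496754 -1.6491802 ]
```

step_arm([
  {"tx": 0,"ty": -20,"tz": 40,"ax": 0,"ay": 0,"az": 0,"claw": -1},
  {"tx": 0,"ty": -40,"tz": 20,"ax": 0,"ay": 0,"az": 0,"claw": -1},
  {"tx": 0,"ty": -45,"tz": 0,"ax": 0,"ay": 0,"az": 0,"claw": -1},
  {"tx": 0,"ty": -45,"tz": 0,"ax": 0,"ay": 0,"az": 0,"claw": -1},
  {"tx": 0,"ty": -45,"tz": 0,"ax": 0,"ay": 0,"az": 0,"claw": -1},
  {"tx": 0,"ty": -40,"tz": 0,"ax": 0,"ay": 0,"az": 0,"claw": -1},
  {"tx": 0,"ty": 0,"tz": 0,"ax": 0,"ay": 0,"az": 0,"claw": -1},
])

```text
time_s: 19.5
tcp_pos: [0.5275, -0.5313, 0.2537]
eef_rot: [-179.9, 0.2, 4.2]
contact_force: [0.3, -0.1, 0.0]
gripper_width: 0.0003
```

Run:
```python
from h import *
knob(('side','top','top')); tab2(2)
c=cap('top','t9');b=cap('side','s9')
# knob by height only
for t in ('top0','t9'):
  a=load(t);P=cloud(a);m=(np.abs(P[...,2]-.2)<.012)&(np.hypot(P[...,0]-C[0],P[...,1]-C[1])<.12)
  vv,uu=np.where(m)
  if m.sum(): x=plane(a,uu.mean(),vv.mean(),.2)[:2]-C;print(t,m.sum(),uu.mean(),vv.mean(),x,np.degrees(np.arctan2(x[1],x[0])))
for t in ('side0','s9'):
  a=load(t);P=cloud(a);m=(P[...,2]>.172)&(P[...,2]<.21)&(np.hypot(P[...,0]-C[0],P[...,1]-C[1])<.12)&(np.hypot(P[...,0]-C[0],P[...,1]-C[1])>.07)
  vv,uu=np.where(m);x=plane(a,uu.mean(),vv.mean(),.1865)[:2]-C;print(t,m.sum(),uu.mean(),vv.mean(),x,np.degrees(np.arctan2(x[1],x[0])))
z=lambda t,s:cv2.resize(load(t)['image'][s],(400,400),interpolation=cv2.INTER_CUBIC)
T=np.s_[135:215,225:305];S=np.s_[165:265,230:330]
cv2.imwrite('pics/v9.png',np.vstack([np.hstack([z('top0',T),z('t9',T)]),np.hstack([z('side0',S),z('s9',S)])])[:, :][::1])
i=cv2.imread('pics/v9.png');cv2.imwrite('pics/v9.png',cv2.resize(i,(600,600)))
```

```text
side 51 (np.float64(252.5), np.float64(199.5)) [ 0.4982 -0.1252  0.1879] plane ang -168.0 r 0.0904
top 28 (np.float64(270.3), np.float64(193.1)) [ 0.4976 -0.117   0.1976] plane ang -169.7 r 0.0918
top 28 (np.float64(270.3), np.float64(193.1)) [ 0.4978 -0.117   0.1969] plane ang -169.7 r 0.0918Traceback (most recent call last):
  File "<stdin>", line 2, in <module>
  File "h.py", line 31, in tab2
    k=1+s[1:,4].argmax();x=plane(c,*ce[k],.1195)[:2]-C
        ~~~~~~~~~~~~~~^^
ValueError: attempt to get argmax of an empty sequence
```

step_arm([
  {"tx": 0,"ty": 40,"tz": 0,"ax": 0,"ay": 0,"az": 0,"claw": -1},
  {"tx": 0,"ty": 45,"tz": 0,"ax": 0,"ay": 0,"az": 0,"claw": -1},
  {"tx": 0,"ty": 45,"tz": 0,"ax": 0,"ay": 0,"az": 0,"claw": -1},
  {"tx": 0,"ty": 45,"tz": 0,"ax": 0,"ay": 0,"az": 0,"claw": -1},
  {"tx": 0,"ty": 40,"tz": -20,"ax": 0,"ay": 0,"az": 0,"claw": -1},
  {"tx": 0,"ty": 20,"tz": -40,"ax": 0,"ay": 0,"az": 0,"claw": -1},
  {"tx": 0,"ty": 45,"tz": -20,"ax": 0,"ay": 0,"az": 0,"claw": -1},
  {"tx": -10,"ty": 45,"tz": 0,"ax": 0,"ay": 0,"az": 0,"claw": -1},
  {"tx": -10,"ty": 38,"tz": 0,"ax": 0,"ay": 0,"az": 0,"claw": -1},
  {"tx": -2,"ty": 13,"tz": 0,"ax": 0,"ay": 0,"az": 0,"claw": -1},
  {"tx": -1,"ty": 7,"tz": 0,"ax": 0,"ay": 0,"az": 0,"claw": -1},
  {"tx": -1,"ty": 6.2,"tz": 0,"ax": 0,"ay": 0,"az": 0,"claw": -1},
])

```text
time_s: 20.9
tcp_pos: [0.505, -0.1379, 0.1774]
eef_rot: [180.0, -0.0, 4.5]
contact_force: [-1.1, -0.5, 0.9]
gripper_width: 0.0003
```

step_arm([
  {"tx": 0,"ty": 0,"tz": 0,"ax": 0,"ay": 0,"az": 0,"claw": -1},
  {"tx": 0,"ty": 0,"tz": 0,"ax": 0,"ay": 0,"az": 0,"claw": -1},
  {"tx": 3,"ty": -20,"tz": 0,"ax": 0,"ay": 0,"az": 0,"claw": -1},
  {"tx": 10,"ty": -40,"tz": 0,"ax": 0,"ay": 0,"az": 0,"claw": -1},
  {"tx": 10,"ty": -45,"tz": 0,"ax": 0,"ay": 0,"az": 0,"claw": -1},
  {"tx": 0,"ty": -45,"tz": 20,"ax": 0,"ay": 0,"az": 0,"claw": -1},
  {"tx": 0,"ty": -20,"tz": 40,"ax": 0,"ay": 0,"az": 0,"claw": -1},
  {"tx": 0,"ty": -40,"tz": 20,"ax": 0,"ay": 0,"az": 0,"claw": -1},
  {"tx": 0,"ty": -45,"tz": 0,"ax": 0,"ay": 0,"az": 0,"claw": -1},
  {"tx": 0,"ty": -45,"tz": 0,"ax": 0,"ay": 0,"az": 0,"claw": -1},
  {"tx": 0,"ty": -45,"tz": 0,"ax": 0,"ay": 0,"az": 0,"claw": -1},
  {"tx": 0,"ty": -40,"tz": 0,"ax": 0,"ay": 0,"az": 0,"claw": -1},
])

```text
time_s: 22.1
tcp_pos: [0.5269, -0.5268, 0.2558]
eef_rot: [-180.0, 0.0, 4.4]
contact_force: [0.4, -0.0, -0.3]
gripper_width: 0.0003
```

Run:
```python
from h import *
knob(('side','top')); 
c=cap('top','t9');b=cap('side','s9')
z=lambda t,s:cv2.resize(load(t)['image'][s],(400,400),interpolation=cv2.INTER_CUBIC)
T=np.s_[135:215,225:305];S=np.s_[165:265,230:330]
i=np.vstack([np.hstack([z('top0',T),z('t9',T)]),np.hstack([z('side0',S),z('s9',S)])]);cv2.imwrite('pics/v9.png',cv2.resize(i,(600,600)))
P=cloud(b);d=np.hypot(P[...,0]-C[0],P[...,1]-C[1]);m=(b['image'].max(2)<85)&(d>.085)&(d<.125)&(P[...,2]>.112)&(P[...,2]<.145);vv,uu=np.where(m)
x=plane(b,uu.mean(),vv.mean(),.1235)[:2]-C;print('tab side',m.sum(),x,np.degrees(np.arctan2(x[1],x[0])))
P=cloud(c);d=np.hypot(P[...,0]-C[0],P[...,1]-C[1]);m=(d>.085)&(d<.125)&(P[...,2]>.122)&(P[...,2]<.145);vv,uu=np.where(m)
x=plane(c,uu.mean(),vv.mean(),.1345)[:2]-C;print('tab top',m.sum(),x,np.degrees(np.arctan2(x[1],x[0])))
m=(d>.055)&(d<.095)&(P[...,2]>.105)&(P[...,2]<.116);vv,uu=np.where(m)
if m.sum(): x=plane(c,uu.mean(),vv.mean(),.1105)[:2]-C;print('arm top',m.sum(),x,np.degrees(np.arctan2(x[1],x[0])))
D=np.abs(load('top0')['depth']-c['depth']);print('changed')
n,l,s,ce=cv2.connectedComponentsWithStats((D>.012).astype(np.uint8))
for k in range(1,n):
  if s[k,4]>12: print(s[k],ce[k].round())
```

```text
side 47 (np.float64(252.0), np.float64(198.6)) [ 0.4976 -0.1208  0.188 ] plane ang -171.0 r 0.0901
top 26 (np.float64(269.0), np.float64(193.4)) [ 0.4966 -0.1123  0.1976] plane ang -172.7 r 0.0921
tab side 0 [nan nan] nan
tab top 14 [0.1019927 0.0153474] 8.557409407473482
arm top 29 [ 0.04311249 -0.00240953] -3.198898741407002
changed
[  0   0  39  39 338] [14. 18.]
[ 19   0  20  16 100] [28.  7.]
[40  0 10  8 17] [44.  4.]
[47  0  8  5 19] [50.  2.]
[ 36   0  60  63 893] [67. 28.]
[86  0 17 11 51] [96.  4.]
[123   0   5   8  13] [125.   3.]
[132   0   7   7  20] [136.   3.]
[186   0   8  19  40] [189.  11.]
[192   0   8   5  16] [195.   2.]
[206   0   9  11  26] [210.   4.]
[260   1  10   5  22] [264.   3.]
[275   0  13   9  36] [282.   4.]
[330   1   8  11  18] [334.   6.]
[338   0  10  12  27] [343.   6.]
[381   0   9  14  47] [385.   6.]
[378   0  34  40 272] [395.  16.]
[408   0  21  15  82] [417.   6.]
[428   1   5   8  17] [430.   4.]
[430   0  77  38 654] [464.  16.]
[474   0  13   8  34] [480.   2.]
[484   0  16  13  68] [491.   5.]
[501   0   8   6  13] [504.   1.]
[501   2
[... 9721 characters left out ...]
74.]
[453 270  12  11  34] [458. 275.]
[477 274   3   9  13] [478. 277.]
[485 274   8   3  14] [488. 275.]
[486 278  12  14  49] [492. 284.]
[476 284   6  19  39] [478. 293.]
[461 286  13  11  31] [466. 290.]
[500 289   4   7  15] [502. 292.]
[ 21 290   9   8  22] [ 25. 293.]
[491 292   8   7  20] [494. 295.]
[482 294  18  10  30] [491. 300.]
[505 294   6   6  17] [508. 296.]
[464 304  11   5  17] [469. 306.]
[491 305   8   9  25] [495. 310.]
[457 308   7   5  13] [460. 310.]
[506 310   6   8  15] [509. 313.]
[479 314  12  10  26] [485. 318.]
[496 315  11   8  32] [501. 319.]
[486 324   8   7  13] [490. 328.]<stdin>:8: RuntimeWarning: Mean of empty slice.
  ret = ret.dtype.type(ret / rcount)
```

View pics/v9.png

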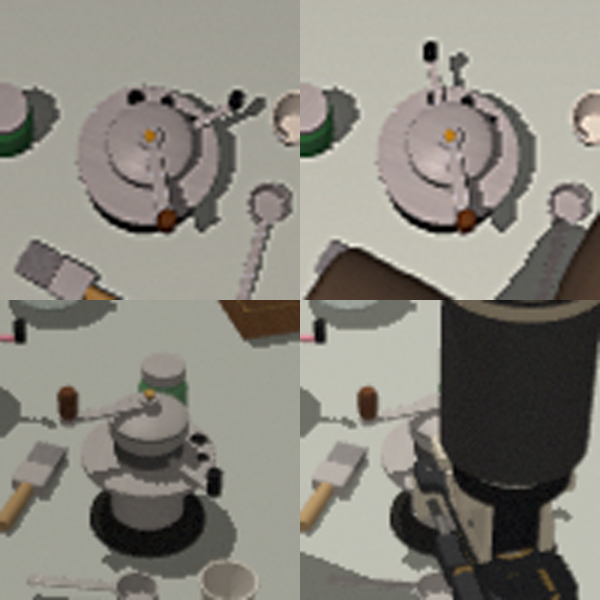

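```bash
python3 -c "
from h import *
print(r.close_job())"
```

```text
the job is handed in; nothing more can be done
None
```

I pushed the lever round to the largest dot, and only then pushed the crank one full turn clockwise. I used the shut fingers as one pusher, without gripping or lifting anything. The job is handed in at about 22 s on the robot's clock.

- **Crank:** the knob is back where it began. The top view reads −172.7° against −172.5° at the start, and the side view −171.0° against −170.3°.
- **Lever:** the arm lies over the largest dot. A close wrist view put it about 0.3 mm from the dot's centre. The other angle readings put the lever at 8–10°, against about 10.4° for the dot, so it may be 1–2° short. The last top picture shows dark dot on both sides of the arm.
- **Failed first pass:** the reported tool position did not match the cameras. The real fingertips were about 21 mm higher than stated, so the first lever push passed over the tab without touching it. I lowered the tool and repeated it.
- **Failed checks:** the last side-view check of the lever failed because the arm blocked it. The before-and-after depth comparison was too noisy to use.
- **Other objects:** the jar, the scoop's cup and the cup beside the mill look unmoved in the last pictures. The arm or its shadow partly hid the brush and the scoop's handle. I did not check the tray, trivet or date bowl closely, but the tool never went low near them.
- **Forces:** contact forces in the readings stayed under about 4 N.

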